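# Unstack the weighed decoration tubs onto their mats

## Robot

A 6-joint arm with a two-finger parallel gripper is mounted at the origin on the work surface. World frame = base frame: x ahead of the robot, y to its left, z up, the work surface at z = 0. Lengths are in m, angles in rad, forces in N, time in s.
With the tool pointing down it reaches from about 0.225 to 0.875 m from the base axis. Payload 3.4 kg.
Tool frame: the origin (TCP) lies midway between the tips of the shut fingers; the grasp point (between the pads) lies 19 mm behind it (manip.tcp_to_grasp is the distance from the TCP to the grasp point, in m); x points along the fingers, y is the direction in which the jaws open and shut, and the axes are right-handed (so a half turn about x gives the same grasp; the last joint's range is limited). The gripper opens to 85 mm and grips with 20 to 120 N. Pads are 22 mm wide; open, the fingers measure 114 mm over their backs; the gripper's body (76 mm by 85 mm) begins 54 mm behind the grasp point. The pads swing forward as they close: fully open they stand 13 mm farther back than shut.
Start: joints at [1.067, 0.276, 1.505, -0, 1.361, -0.121], TCP at [0.215, 0.533, 0.193] pointing down, gripper open.
Joint ranges: [-2.89, 2.89], [-0.75, 2.08], [0.22, 2.7], [-1.18, 4.32], [0.11, 2.71], [-2.7, 2.7]. Speed limits (rad/s): [2.57, 2.57, 3.14, 3.14, 3.14, 3.14].

## Interface

Orientations are given as a unit quaternion [w, x, y, z].
In Python, from rig import readout, eyes, job, manip gives the robot as it stands. The module is installed in compiled form; this text tells all that it offers.
- The arm moves only by the tool carry_out, never from a script. Its argument "deltas" is one flat list of numbers, 7 for each row, row after row: the shift along the tool's x, y, z scaled (see below), then the turn, a rotation vector about the tool's x, y, z scaled (see below), then the opening, from -1 (shut) to 1 (fully open). In form: [dx, dy, dz, ax, ay, az, grip, dx, dy, dz, ax, ay, az, grip, ...]. A call has 1 to 10 rows; each row shifts and turns the commanded pose from where the row before left it, along the tool's axes as they then stand; what a row does not reach is not made up. The controller multiplies each number of a shift by 60 mm and each number of a turn by 4 degrees. A row lasts 1/8 s, in which the tool goes at most 62.5 mm and 10.7 degrees, less where a joint would pass 70% of its speed; a pose out of reach is approached as far as the arm can. A call with a number of a shift or a turn outside -1 to 1 is refused whole. A call with a gripper value outside its range is refused whole. The fingers move at their own pace and stop on an object; "newtons" is the grip in N (left out, the last holds). Time passes only in rows, so rows that do not move let the fingers close. It gives the time, the measured TCP pose, the force and the opening at its end, in the units of the state.
- readout.get_state(): the state, without advancing time (a new reading comes with each control period).
- eyes.get_image(name): name is "scene" or "top" or "wrist"; returns a dict with "color" (400x640x3 uint8, red, green, blue), "z_map" (400x640 float32, m along the optical axis (not along the pixel's ray), 0 where there is no reading), "mtx" (3x3 intrinsics, pixels), "distortion" ([k1, k2, p1, p2, k3] as OpenCV has them; the pictures are not rectified), "origin" and "orientation" of the camera in the world. Camera axes: x right, y down, z forward; pixel columns grow to the right and rows downward; lengths in m; the calibration is good to about 2 mm. A picture is of the moment at which its call begins.
- job.sign_off(): hands the job in, once; it reports no verdict.
The state is a dict: "clock": time; "qpos": joint angles; "qd": joint speeds; "effort": joint torques, N m; "position": TCP position; "ee_rot": TCP orientation; "contact_force": force on the tool from outside, world axes, zero at the start; "moment": the same for the moment, N m; "width": finger opening in m.
Only numpy, scipy, OpenCV 4.12 (cv2) and the standard library are available. Lean on these libraries where they do the work, as an engineer would, in place of code of your own. Each camera call takes 0.05 s, during which the arm holds its last target.

## Task

The four tubs of cake decorations have been weighed and are still stacked on the bench scale. Take the stack apart one tub at a time, from the top down, and stand every tub, lid up, flat in the middle of the mat of its own lid colour, lined up lengthwise with the mat. Keep the tubs upright on the way and leave the steel bowl and the amber jar where they are.

Things in the scene. Friction and masses are not known exactly. Their poses are not given: they have to be found in the camera images.
- tub_green_center (a point): Closed oblong tub, white with a green lid, 132 mm long, 60 mm wide and 40 mm high, straight-sided and flat on top; at the start at the bottom, on the steel pan of the black bench scale, in the stack. The point is its centre, 20 mm above its underside; x along its length, y across its width, z up. Loose, 0.1 to 0.35 kg.
- tub_yellow_center (a point): Closed oblong tub, white with a yellow lid, 110 mm long, 54 mm wide and 40 mm high, straight-sided and flat on top; at the start second from the bottom in the stack. The point is its centre, 20 mm above its underside; x along its length, y across its width, z up. Loose, 0.1 to 0.35 kg.
- tub_blue_center (a point): Closed oblong tub, white with a blue lid, 88 mm long, 48 mm wide and 40 mm high, straight-sided and flat on top; at the start third from the bottom in the stack. The point is its centre, 20 mm above its underside; x along its length, y across its width, z up. Loose, 0.1 to 0.35 kg.
- tub_red_center (a point): Closed oblong tub, white with a red lid, 66 mm long, 42 mm wide and 40 mm high, straight-sided and flat on top; at the start on top in the stack. The point is its centre, 20 mm above its underside; x along its length, y across its width, z up. Loose, 0.1 to 0.35 kg.
- mat_green_top (a point): Green oblong mat, 152 by 80 mm and 5 mm thick, fixed flat on the table: the place of the tub with the green lid. The point is the centre of its upper face; x along its length, y across its width, z up.
- mat_yellow_top (a point): Yellow oblong mat, 130 by 74 mm and 5 mm thick, fixed flat on the table: the place of the tub with the yellow lid. The point is the centre of its upper face; x along its length, y across its width, z up.
- mat_blue_top (a point): Blue oblong mat, 108 by 68 mm and 5 mm thick, fixed flat on the table: the place of the tub with the blue lid. The point is the centre of its upper face; x along its length, y across its width, z up.
- mat_red_top (a point): Red oblong mat, 86 by 62 mm and 5 mm thick, fixed flat on the table: the place of the tub with the red lid. The point is the centre of its upper face; x along its length, y across its width, z up.
- bowl: Bystander: open round steel bowl, 110 mm across, 55 mm high, standing loose beyond the scale; origin at the centre of its underside.
- jar: Bystander: amber glass jar with a white lid, 60 mm across, 85 mm high, standing loose beyond the scale; origin at the centre of its underside.
Mind the look-alikes: they are no part of the job. Leave any purple look-alike of the part that bears tub_yellow_center alone.

How it is judged:
By the outcome, as a careful person would: the job done as asked, in the order asked, and still so for the second after the job is handed in, with the robot touching nothing.
It also fails if it takes over 122 s, if anything falls off the work surface, if the arm or the gripper's body presses on something with over 40 N, if the wrist force passes 120 N, or if a joint passes its speed limit or range.

## Working session

There is one attempt and no reset: what is moved stays moved. The work goes in short steps, Python scripts to look and compute and a tool call to move; the robot and the scene stay as the last step left them, time stands still between calls to the robot, and variables do not carry over. Pictures are saved under pics/ and viewed, and the job is handed in when it is done.

Besides the shell and the picture viewer there is one more tool, called after "Emit:" by a JSON object that holds its "name" and its "arguments". carry_out: Moves the arm, as the interface text tells. Its arguments: {"type":"object","properties":{"deltas":{"type":"array"},"newtons":{"type":"number"}},"required":["deltas"]}

```bash
mkdir -p pics; ls
cat > h.py <<'E'
import numpy as np, cv2
from rig import readout, eyes, job, manip
from scipy.spatial.transform import Rotation as R
def snap(name,tag):
    im=eyes.get_image(name); cv2.imwrite(f'pics/{tag}.png',im['color'][:,:,::-1]); np.savez(f'{tag}.npz',**im); return im
def cloud(im):
    z=im['z_map']; h,w=z.shape
    u,v=np.meshgrid(np.arange(w),np.arange(h))
    p=cv2.undistortPoints(np.stack([u,v],-1).reshape(-1,1,2).astype(np.float64),np.array(im['mtx']),np.array(im['distortion'])).reshape(h,w,2)
    P=np.dstack([p[...,0]*z,p[...,1]*z,z])
    q=np.array(im['orientation'])
    Rm=R.from_quat(q[[1,2,3,0]]).as_matrix() if q.shape==(4,) else q
    W=P@Rm.T+np.array(im['origin']); W[z==0]=np.nan
    return W
E
python3 - <<'E'
from h import *
s=readout.get_state(); print(s); print(manip.tcp_to_grasp)
for n in ['scene','top','wrist']:
    im=snap(n,n+'0'); print(n,im['origin'],im['orientation'],im['mtx'])
E
```

```text
pics
{'clock': 0.0, 'qpos': array([ 1.06699698e+00,  2.76628315e-01,  1.50611521e+00, -1.33336129e-05,
        1.36070563e+00, -1.20963215e-01]), 'qd': array([ 0.00166319, -0.00022613, -0.00106328, -0.00067555,  0.00093565,
       -0.00031664]), 'effort': array([ 5.36019706e-04, -4.16772366e+01, -2.45806700e+01, -4.01879106e-04,
        1.11515424e-02, -2.55236046e-05]), 'position': array([0.21449607, 0.53285826, 0.19182792]), 'ee_rot': array([ 0.69399434,  0.1339009 ,  0.694389  , -0.13515294]), 'contact_force': array([-0.2621827 ,  1.22412357, -0.71702394]), 'moment': array([0.00568517, 0.02327764, 0.00046307]), 'width': 0.08505541020921371}
0.0187
scene [ 0.84543522 -0.55713441  1.05654724] [-0.29232876  0.92177382  0.24263091 -0.07750588] [[474.7668604    0.         313.8652277 ]
 [  0.         474.7668604  201.31197808]
 [  0.           0.           1.        ]]
top [ 0.37248371 -0.00132018  1.26814663] [-0.04052261  0.71361564 -0.69739877  0.05239842] [[444.572191     0.         322.52845243]
 [  0.         444.572191   200.82034817]
 [  0.           0.           1.        ]]
wrist [0.13944859 0.5641961  0.37383939] [0.13308091 0.81796463 0.5525047  0.08922946] [[300.65965651   0.         316.41816761]
 [  0.         300.65965651 199.66750843]
 [  0.           0.           1.        ]]
```

View pics/scene0.png

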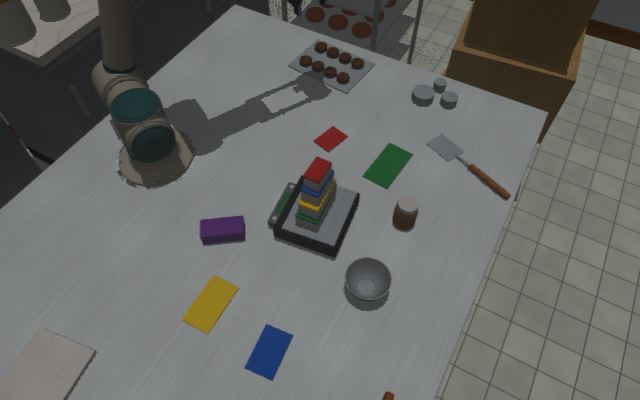

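View pics/top0.png

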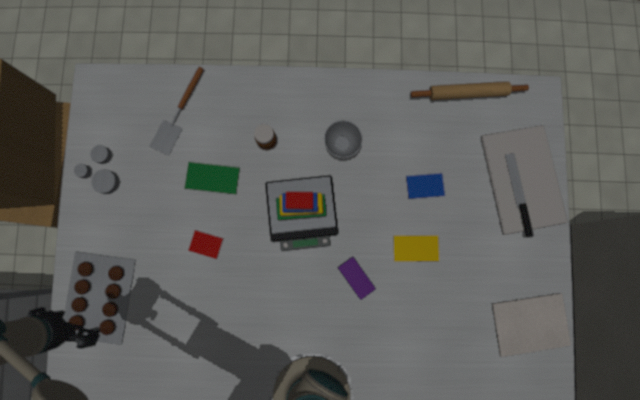

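View pics/wrist0.png

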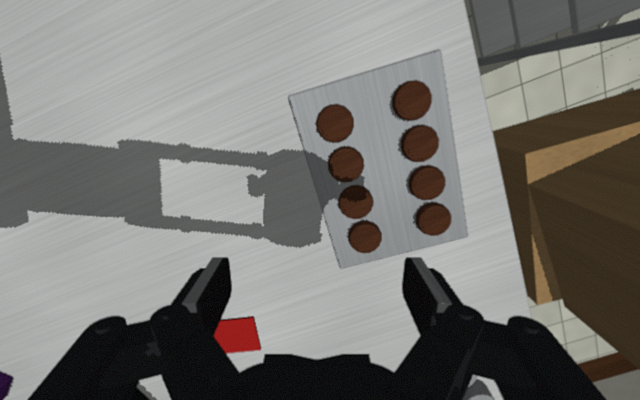

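The top view shows the stack on the scale at about (300,204). The mats are green (212,178), red (206,245), blue (425,186) and yellow (416,248). The purple tub at (357,278) is the look-alike, so I'll leave it alone. The jar is at (265,137) and the bowl at (343,140). Next I'll measure them.

```bash
cat >> h.py <<'E'
HUE={'red':[(0,8),(172,180)],'yellow':[(20,32)],'green':[(45,80)],'blue':[(105,125)],'purple':[(130,155)]}
def cmask(im,c,smin=120,vmin=50):
    hsv=cv2.cvtColor(im['color'],cv2.COLOR_RGB2HSV); m=np.zeros(hsv.shape[:2],bool)
    for a,b in HUE[c]: m|=(hsv[...,0]>=a)&(hsv[...,0]<=b)
    return m&(hsv[...,1]>smin)&(hsv[...,2]>vmin)
def plane_px(im,uv,z):
    p=cv2.undistortPoints(np.asarray(uv,float).reshape(-1,1,2),np.array(im['mtx']),np.array(im['distortion'])).reshape(-1,2)
    d=np.c_[p,np.ones(len(p))]; q=np.array(im['orientation']); d=d@R.from_quat(q[[1,2,3,0]]).as_matrix().T
    o=np.array(im['origin']); return o+d*((z-o[2])/d[:,2])[:,None]
def rect(P):
    (c,(w,h),a)=cv2.minAreaRect((P[:,:2]*1000).astype(np.float32))
    if w<h: w,h=h,w; a+=90
    a=(a+90)%180-90
    return np.array(c)/1000,w,h,a
def blobs(im,c,amin=40):
    n,l,st,ce=cv2.connectedComponentsWithStats(cmask(im,c).astype(np.uint8))
    return [(l==i,ce[i],st[i,4]) for i in range(1,n) if st[i,4]>=amin]
E
python3 - <<'E'
from h import *
for n in ['top','scene']:
    im=dict(np.load(n+'0.npz')); W=cloud(im)
    for c in HUE:
        for m,ce,a in blobs(im,c,30):
            zz=W[m][:,2]; z=np.nanmedian(zz)
            v,u=np.nonzero(m); P=plane_px(im,np.c_[u,v],z); r=rect(P)
            print(n,c,ce.round(),a,'z %.4f'%z,(np.nanpercentile(zz,[5,95])).round(3),r[0].round(4),round(r[1]),round(r[2]),round(r[3],1), P.mean(0).round(4)[:2])
im=dict(np.load('top0.npz')); W=cloud(im)
print('table z',np.nanmedian(W[300:320,440:470,2]), W[204,300],W[225,280],W[142,343],W[133,264])
E
python3 - <<'E'
import cv2
a=cv2.imread('pics/scene0.png')[140:270,180:440]; cv2.imwrite('pics/c1.png',cv2.resize(a,None,fx=3,fy=3))
a=cv2.imread('pics/top0.png')[120:310,240:400]; cv2.imwrite('pics/c2.png',cv2.resize(a,None,fx=3,fy=3,interpolation=2))
E
```

```text
top red [299. 200.] 453 z 0.2138 [0.21  0.217] [0.5128 0.0388] 62 39 -88.6 [0.5129 0.0386]
top red [205. 244.] 591 z 0.0037 [-0.     0.008] [0.4084 0.3088] 82 58 75.7 [0.4083 0.3089]
top yellow [320. 204.] 101 z 0.1340 [0.096 0.137] [ 0.5165 -0.0122] 53 15 -4.3 [ 0.5152 -0.0118]
top yellow [289. 210.] 116 z 0.1323 [0.107 0.136] [0.4933 0.0579] 97 43 63.3 [0.4965 0.0665]
top yellow [416. 248.] 1110 z 0.0044 [0.    0.008] [ 0.4109 -0.2899] 127 68 -89.0 [ 0.4106 -0.2894]
top green [212. 178.] 1248 z 0.0039 [-0.     0.008] [0.5998 0.3007] 146 73 84.8 [0.5997 0.3003]
top green [324. 207.] 41 z 0.0940 [0.091 0.096] [ 0.5151 -0.0234] 51 10 -4.7 [ 0.5108 -0.0228]
top green [288. 214.] 92 z 0.0939 [0.09  0.097] [0.5057 0.0534] 96 51 -88.6 [0.4919 0.0717]
top blue [425. 186.] 760 z 0.0046 [0.    0.009] [ 0.592  -0.3172] 103 63 -83.8 [ 0.5918 -0.3171]
top blue [315. 202.] 56 z 0.1741 [0.171 0.178] [0.5153 0.003 ] 43 10 1.4 [0.5132 0.0009]
top blue [287. 206.] 66 z 0.1735 [0.17  0.177] [0.5014 0.066 ] 62 31 49.7 [0.5025 0.069 ]
top purple [356. 278.] 668 z 0.0391 [0.035 0.043] [ 0.3254 -0.1175] 
[... 662 characters left out ...]
  -0.2869] 129 74 -88.7 [ 0.4114 -0.2888]
scene green [388. 165.] 1082 z 0.0063 [0.003 0.01 ] [0.6006 0.3041] 151 76 85.0 [0.6006 0.3019]
scene green [306. 218.] 74 z 0.0959 [0.093 0.099] [ 0.5191 -0.0198] 56 11 3.3 [ 0.518 -0.02 ]
scene blue [315. 188.] 141 z 0.1755 [0.173 0.178] [0.5156 0.0404] 87 48 -89.1 [0.522  0.0174]
scene blue [269. 352.] 1437 z 0.0054 [0.002 0.009] [ 0.5924 -0.3145] 107 67 -83.9 [ 0.5929 -0.3158]
scene purple [222. 226.] 714 z 0.0407 [0.037 0.044] [ 0.3267 -0.1148] 105 52 36.4 [ 0.3262 -0.115 ]
table z -0.00044277894396027584 [0.50308058 0.03606361 0.21468204] [0.46345503 0.09433138 0.0594599 ] [ 0.71425526 -0.07672677  0.00661103] [0.71241519 0.14480188 0.08630606]
```

View pics/c1.png

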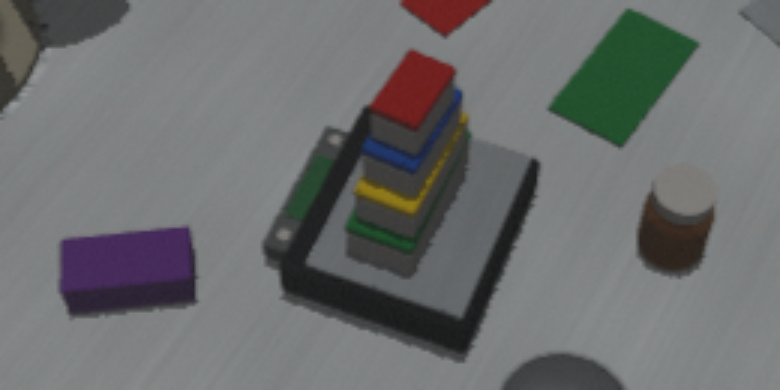

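View pics/c2.png

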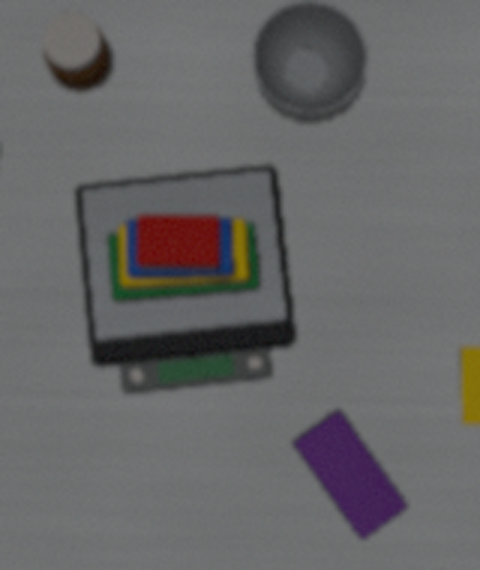

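```bash
cat >> h.py <<'E'
def toolstate():
    s=readout.get_state(); q=np.array(s['ee_rot']); M=R.from_quat(q[[1,2,3,0]]).as_matrix(); return s,M
def go(target,yawdeg=None):
    """print delta in tool axes (mm), after optional turn. yaw= world direction angle of tool y (mod 180)"""
    s,M=toolstate(); p=np.array(s['position'])
    print('t %.2f'%s['clock'],'p',p.round(4),'F',np.round(s['contact_force'],1),'w %.4f'%s['width'],'q6 %.2f'%s['qpos'][5])
    cy=np.degrees(np.arctan2(M[1,1],M[0,1]))
    T=M
    if yawdeg is not None:
        d=(yawdeg-cy+90)%180-90
        # desired frame: x=-z, y=(cos,sin)
        a=np.radians(cy+d); y=np.array([np.cos(a),np.sin(a),0]); x=np.array([0,0,-1.]); T=np.c_[x,y,np.cross(x,y)]
        rv=np.degrees((R.from_matrix(M.T@T)).as_rotvec()); print('yaw',cy.round(2),'rotvec/4deg',(rv/4).round(3))
    print('shift/60 before-turn axes',(M.T@(np.array(target)-p)/.06).round(3),'after-turn axes',(T.T@(np.array(target)-p)/.06).round(3),'tilt',np.degrees(np.arccos(-M[2,0])).round(2))
E
python3 - <<'E'
from h import *
im=dict(np.load('scene0.npz')); W=cloud(im)
im2=dict(np.load('top0.npz')); W2=cloud(im2)
print('top profile along x at y≈-0.03..0.1')
for W_,n in((W,'scene'),(W2,'top')):
  for y0 in (-0.015,0.095):
    m=(abs(W_[...,1]-y0)<.004)&(W_[...,0]>.38)&(W_[...,0]<.64); P=W_[m]; P=P[np.argsort(P[:,0])]
    b=np.round(P[:,0]/.006)*.006
    print(n,y0,[(round(float(k),3),round(float(np.median(P[b==k,2]))*1000) if 0 else int(1000*np.median(P[b==k,2]))) for k in np.unique(b)])
go([0.5143,0.039,0.30],2)
E
```

```text
top profile along x at y≈-0.03..0.1
scene -0.015 [(0.378, 1), (0.384, 1), (0.39, 0), (0.396, 0), (0.408, 30), (0.414, 30), (0.42, 30), (0.426, 31), (0.432, 30), (0.438, 44), (0.444, 45), (0.45, 47), (0.456, 47), (0.462, 55), (0.468, 55), (0.474, 56), (0.48, 55), (0.492, 105), (0.498, 117), (0.504, 113), (0.51, 116), (0.516, 116), (0.522, 115), (0.528, 114), (0.534, 108), (0.54, 106), (0.546, 87), (0.552, 56), (0.558, 55), (0.564, 54), (0.57, 55), (0.576, 56), (0.582, 54), (0.588, 55), (0.594, 56), (0.6, 53), (0.606, 28), (0.612, 0), (0.618, 0), (0.624, 0), (0.63, 2), (0.636, 1)]
scene 0.095 [(0.378, -1), (0.384, 0), (0.396, 29), (0.402, 28), (0.408, 29), (0.414, 31), (0.42, 42), (0.426, 46), (0.432, 45), (0.438, 46), (0.534, 79), (0.54, 56), (0.546, 55), (0.552, 55), (0.558, 55), (0.564, 55), (0.57, 56), (0.576, 56), (0.582, 56), (0.588, 45), (0.594, 3), (0.6, 1), (0.606, 1), (0.612, 0), (0.618, 2), (0.624, 1), (0.63, 2), (0.636, 1), (0.642, 3)]
top -0.015 [(0.384, 0), (0.39, -1), (0.396, -1), (0.402, 0), (0.408, -1), (0.414, 28), (0.42, 27), (0.426, 29), (0.432, 29), (0.438, 41), (0
[... 518 characters left out ...]
 25), (0.42, 28), (0.426, 42), (0.432, 45), (0.438, 43), (0.444, 43), (0.45, 53), (0.456, 51), (0.462, 54), (0.468, 51), (0.474, 54), (0.48, 93), (0.486, 93), (0.492, 91), (0.498, 92), (0.504, 94), (0.51, 92), (0.516, 94), (0.522, 94), (0.528, 131), (0.534, 131), (0.54, 128), (0.552, 53), (0.558, 53), (0.564, 52), (0.57, 54), (0.576, 56), (0.582, 54), (0.588, 48), (0.594, 40), (0.6, -2), (0.606, -2), (0.612, 1), (0.618, 0), (0.624, 0), (0.63, -2), (0.636, -1), (0.642, 2)]
t 0.15 p [0.2146 0.533  0.1921] F [ 0.4 -0.   1.2] w 0.0856 q6 -0.12
yaw 68.07 rotvec/4deg [1.6517e+01 9.0000e-03 1.9000e-02]
shift/60 before-turn axes [-1.792 -5.774  7.709] after-turn axes [-1.799  4.705  8.402] tilt 0.08
```

Emit:
{"name": "carry_out", "arguments": {"deltas": [-0.9,0,0,1,0,0,1,-0.9,0,0,1,0,0,1,0,0,0,1,0,0,1,0,0,0,1,0,0,1,0,0,0,1,0,0,1,0,0,0,1,0,0,1,0,0,0,1,0,0,1,0,0,0,1,0,0,1,0,0,0,1,0,0,1,0,0,0,1,0,0,1]}}

```text
clock: 1.4
position: [0.2147, 0.5332, 0.3003]
ee_rot: [0.606, 0.364, 0.606, -0.365]
contact_force: [0.6, -0.1, -0.8]
width: 0.0846
```

Emit:
{"name": "carry_out", "arguments": {"deltas": [0,0,0,1,0,0,1,0,0,0,1,0,0,1,0,0,0,1,0,0,1,0,0,0,1,0,0,1,0,0,0,1,0,0,1,0,0,0,1,0,0,1,0,0,0,0.5,0,0,1,0,0,0,0,0,0,1]}}

```text
clock: 2.4
position: [0.2147, 0.5333, 0.3005]
ee_rot: [0.509, 0.491, 0.509, -0.491]
contact_force: [1.1, 0.4, 0.2]
width: 0.0853
```

```bash
python3 -c "
from h import *
go([0.5143,0.039,0.30],1.5)"
```

```text
t 2.40 p [0.2147 0.5333 0.3005] F [1.1 0.4 0.2] w 0.0853 q6 1.03
yaw 2.1 rotvec/4deg [0.15  0.005 0.003]
shift/60 before-turn axes [0.01  4.688 8.416] after-turn axes [8.000e-03 4.776e+00 8.367e+00] tilt 0.02
```

Emit:
{"name": "carry_out", "arguments": {"deltas": [0,0.47,0.83,0.15,0,0,1,0,0.47,0.83,0,0,0,1,0,0.47,0.83,0,0,0,1,0,0.47,0.83,0,0,0,1,0,0.47,0.83,0,0,0,1,0,0.47,0.83,0,0,0,1,0,0.47,0.83,0,0,0,1,0,0.47,0.83,0,0,0,1,0,0.47,0.83,0,0,0,1,0,0.47,0.83,0,0,0,1]}}

```text
clock: 3.65
position: [0.5107, 0.0414, 0.3009]
ee_rot: [0.507, 0.494, 0.506, -0.493]
contact_force: [0.5, 1.3, -0.1]
width: 0.0852
```

Emit:
{"name": "carry_out", "arguments": {"deltas": [0,0,0,0,0,0,1,0,0,0,0,0,0,1]}}

```text
clock: 3.9
position: [0.5096, 0.0434, 0.3005]
ee_rot: [0.506, 0.494, 0.507, -0.494]
contact_force: [0.4, 0.4, 1.1]
width: 0.0856
```

```bash
python3 -c "
from h import *
im=snap('wrist','w1'); W=cloud(im)
for c in ['red','blue','yellow','green']:
  for m,ce,a in blobs(im,c,60):
    z=np.nanmedian(W[m][:,2]); v,u=np.nonzero(m); P=plane_px(im,np.c_[u,v],z); print(c,ce.round(),a,z.round(4),*[np.round(k,4) for k in rect(P)])
go([0.5143,0.039,0.183],1.5)"
```

```text
red [321. 192.] 2894 0.2156 [0.5145 0.043 ] 64.1055 40.8338 -88.6039
blue [321. 148.] 598 0.1755 [0.5128 0.0761] 46.7328 19.3031 4.1537
blue [354. 334.] 1372 0.0055 [ 0.592  -0.3125] 105.5574 65.1123 -83.9992
yellow [318. 133.] 471 0.1354 [0.5105 0.088 ] 52.692 15.9393 7.743
yellow [261. 321.] 2051 0.0055 [ 0.4114 -0.2856] 127.9597 72.2916 -88.5326
green [383.  12.] 1403 0.0057 [0.595  0.2454] 77.0613 34.7091 -5.0768
green [312. 124.] 514 0.0955 [0.5078 0.0775] 57.1173 56.7758 6.0635
green [257. 167.] 344 0.0314 [0.419  0.0283] 66.6391 16.3605 -82.0565
t 3.95 p [0.5093 0.0439 0.3007] F [-0.1  0.4  0.1] w 0.0851 q6 -0.08
yaw 1.52 rotvec/4deg [ 0.005 -0.012  0.007]
shift/60 before-turn axes [1.962 0.082 0.086] after-turn axes [1.962 0.081 0.084] tilt 0.06
```

View pics/w1.png

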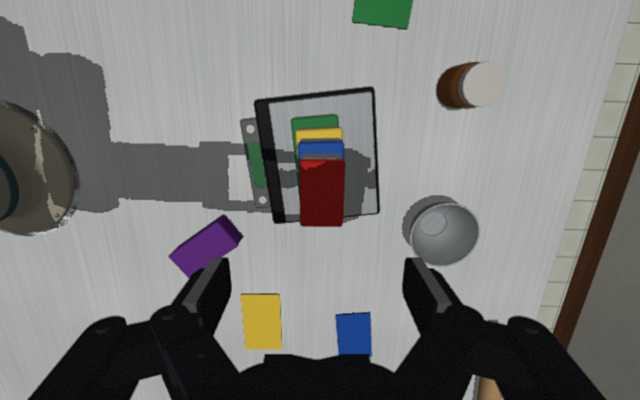

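Emit:
{"name": "carry_out", "arguments": {"deltas": [0.2,0.09,0.05,0,0,0,1,0.6,0,0,0,0,0,1,0.6,0,0,0,0,0,1,0.4,0,0,0,0,0,1,0,0,0,0,0,0,1,0,0,0,0,0,0,1]}}

```text
clock: 4.7
position: [0.516, 0.0408, 0.1935]
ee_rot: [0.507, 0.494, 0.506, -0.493]
contact_force: [-0.3, 0.3, 0.7]
width: 0.0854
```

```bash
python3 -c "
from h import *
snap('scene','s2');snap('wrist','w2')
a=cv2.imread('pics/s2.png')[120:270,220:420]; cv2.imwrite('pics/c3.png',cv2.resize(a,None,fx=3.5,fy=3.5))
go([0.5148,0.041,0.181],1.4)"
```

```text
t 4.80 p [0.5164 0.0405 0.194 ] F [ 0.3  0.9 -0.3] w 0.0856 q6 -0.08
yaw 1.5 rotvec/4deg [ 0.026  0.002 -0.04 ]
shift/60 before-turn axes [ 0.217 -0.027 -0.009] after-turn axes [ 0.217 -0.026 -0.009] tilt 0.16
```

View pics/c3.png

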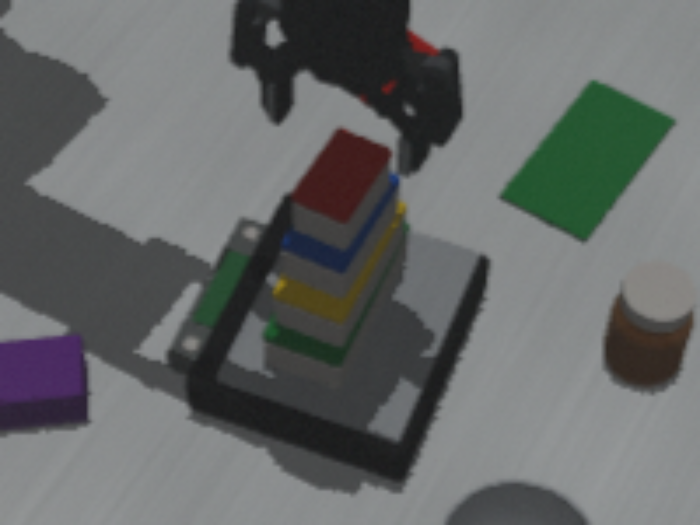

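View pics/w2.png

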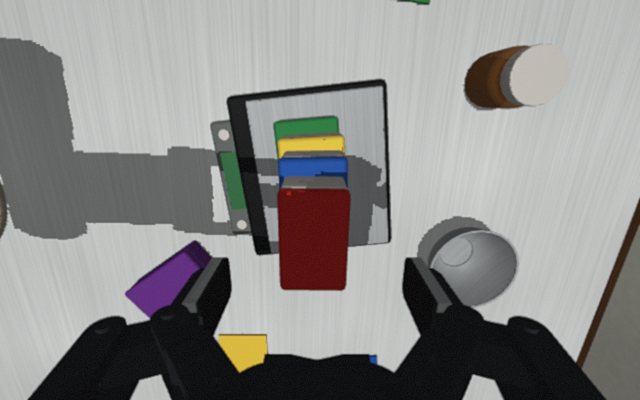

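```bash
python3 -c "
from h import *
im=dict(np.load('s2.npz')); W=cloud(im)
for c in [(270,110),(275,115),(280,100),(410,160),(412,150),(420,150),(343,175)]:
  u=220+c[0]/3.5; v=120+c[1]/3.5; print(c,W[int(v),int(u)].round(3))
# lowest dark points near gripper
m=(W[...,2]>.19)&(abs(W[...,0]-.51)<.1)&(abs(W[...,1]-.05)<.1)&(im['color'].max(2)<45)
P=W[m]; print(len(P)); 
for lo in np.arange(.19,.3,.01):
  Q=P[(P[:,2]>=lo)&(P[:,2]<lo+.01)]
  if len(Q): print(lo.round(2),len(Q),Q[:,0].min().round(3),Q[:,0].max().round(3),Q[:,1].min().round(3),Q[:,1].max().round(3))
im=dict(np.load('w2.npz')); W=cloud(im)
for u,v in [(225,265),(228,285),(408,265),(410,285),(215,300)]: print(u,v,W[v,u].round(3),im['z_map'][v,u])
"
```

```text
(270, 110) [0.469 0.031 0.262]
(275, 115) [0.471 0.031 0.26 ]
(280, 100) [0.473 0.037 0.269]
(410, 160) [0.566 0.036 0.266]
(412, 150) [0.566 0.036 0.276]
(420, 150) [0.571 0.039 0.276]
(343, 175) [0.518 0.038 0.217]
3065
0.24 1 0.472 0.472 0.043 0.043
0.25 16 0.472 0.57 0.034 0.047
0.26 29 0.462 0.572 0.028 0.049
0.27 31 0.462 0.571 0.027 0.048
0.28 16 0.468 0.574 0.029 0.041
0.29 107 0.449 0.589 0.026 0.056
225 265 [0.473 0.048 0.251] 0.14117077
228 285 [0.474 0.036 0.25 ] 0.14618427
408 265 [0.559 0.05  0.252] 0.14033608
410 285 [0.559 0.044 0.259] 0.13667335
215 300 [0.474 0.042 0.27 ] 0.12593487
```

Emit:
{"name": "carry_out", "arguments": {"deltas": [-0.8,0,0,0,0,0,-1,0,0,0,0,0,0,-1,0,0,0,0,0,0,-1,0,0,0,0,0,0,-1,0,0,0,0,0,0,-1,0,0,0,0,0,0,-1]}}

```text
clock: 5.55
position: [0.5152, 0.0402, 0.2402]
ee_rot: [0.506, 0.493, 0.507, -0.494]
contact_force: [0.2, -0.9, -0.2]
width: -0.0001
```

```bash
python3 -c "
from h import *
for t in ['wrist0','w1','w2']:
  im=np.load(t+'.npz'); print(t,im['origin'],im['orientation'])
im=snap('scene','s3'); W=cloud(im); iw=snap('wrist','w3'); Ww=cloud(iw); print(iw['origin'])
go([0.5148,0.041,0.181],1.4)
for im,W in((im,W),(iw,Ww)):
  m=(W[...,2]>.2)&(abs(W[...,0]-.515)<.1)&(abs(W[...,1]-.05)<.1)&(im['color'].max(2)<60)
  P=W[m]; 
  for lo in np.arange(.2,.34,.01):
    Q=P[(P[:,2]>=lo)&(P[:,2]<lo+.01)]
    if len(Q): print(lo.round(2),len(Q),Q[:,0].min().round(3),Q[:,0].max().round(3),Q[:,1].min().round(3),Q[:,1].max().round(3))
a=cv2.imread('pics/s3.png')[80:270,220:420]; cv2.imwrite('pics/c4.png',cv2.resize(a,None,fx=3,fy=3))
"
```

```text
wrist0 [0.13944859 0.5641961  0.37383939] [0.13308091 0.81796463 0.5525047  0.08922946]
w1 [0.50802852 0.12523429 0.48246412] [0.15967503 0.98708843 0.01257295 0.00149255]
w2 [0.51405657 0.12266862 0.37579108] [0.16020187 0.98699509 0.01284956 0.00330927]
[0.51368716 0.12225552 0.42219081]
t 5.65 p [0.5154 0.0402 0.2404] F [-0.1  0.4 -0.4] w 0.0003 q6 -0.08
yaw 1.47 rotvec/4deg [ 0.016 -0.002  0.008]
shift/60 before-turn axes [ 0.99  -0.008 -0.013] after-turn axes [ 0.99  -0.009 -0.013] tilt 0.03
0.2 2 0.495 0.495 0.009 0.01
0.21 2 0.494 0.496 0.008 0.011
0.28 9 0.514 0.526 0.03 0.045
0.29 35 0.505 0.529 0.028 0.047
0.3 41 0.505 0.528 0.029 0.046
0.31 26 0.509 0.528 0.029 0.038
0.32 57 0.489 0.545 0.027 0.053
0.33 136 0.478 0.552 0.027 0.053
0.34 100 0.472 0.561 0.023 0.053
0.21 3 0.515 0.517 0.017 0.018
0.28 117 0.503 0.528 0.047 0.052
0.29 359 0.502 0.529 0.047 0.053
0.3 441 0.502 0.529 0.047 0.053
0.31 560 0.502 0.529 0.03 0.054
0.32 2052 0.483 0.549 0.032 0.056
0.33 6107 0.475 0.556 0.03 0.056
0.34 5428 0.467 0.564 0.029 0.06
```

View pics/c4.png

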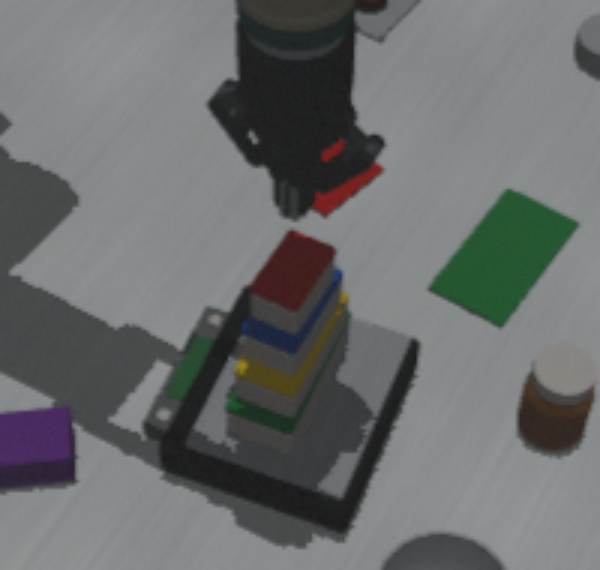

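View pics/w3.png

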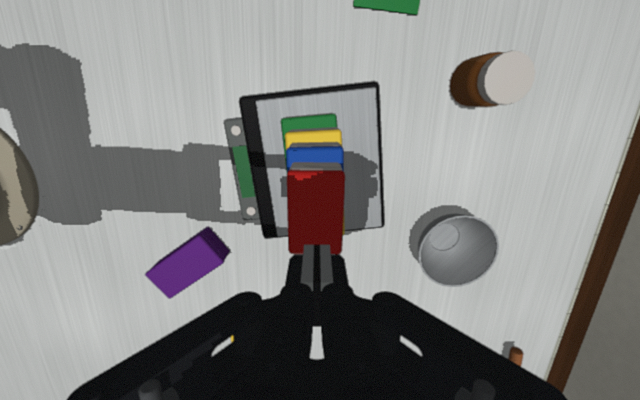

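The reported TCP disagrees with both cameras. With the fingers shut, both see the tips about 40 mm higher (z≈0.28) than the state says (0.240). The cameras get the table, mat and stack heights right, so I'll pin this offset down before going lower.

```bash
python3 -c "
from h import *
for t in ['s3','w3']:
  im=dict(np.load(t+'.npz')); W=cloud(im)
  m=(W[...,2]>.25)&(abs(W[...,0]-.515)<.02)&(abs(W[...,1]-.045)<.02)
  print(t,np.sort(W[m][:,2])[:40:4].round(4))
# tip pixels in the scene image projected; tip px from crop (293,217)/3
im=dict(np.load('s3.npz'))
q=np.array(im['orientation']); Rm=R.from_quat(q[[1,2,3,0]]).as_matrix()
for z in (.24,.26,.28,.285):
  c=Rm.T@(np.array([.5154,.0402,z])-im['origin']); uv=cv2.projectPoints(c.reshape(1,3),np.zeros(3),np.zeros(3),im['mtx'],im['distortion'])[0].ravel(); print(z,uv.round(1),'crop',((uv-[220,80])*3).round())
im=dict(np.load('w3.npz'))
q=np.array(im['orientation']); Rm=R.from_quat(q[[1,2,3,0]]).as_matrix()
for z in (.24,.26,.28,.285):
  c=Rm.T@(np.array([.5154,.0402,z])-im['origin']); uv=cv2.projectPoints(c.reshape(1,3),np.zeros(3),np.zeros(3),im['mtx'],im['distortion'])[0].ravel(); print(z,uv.round(1))
"
```

```text
s3 [0.2807 0.2838 0.2865 0.2879 0.2886 0.2895 0.2903 0.2918 0.2927 0.2939]
w3 [0.2824 0.2835 0.2837 0.284  0.2842 0.2845 0.2848 0.2849 0.285  0.2852]
0.24 [317.4 162.5] crop [292. 247.]
0.26 [317.4 156.6] crop [292. 230.]
0.28 [317.5 150.6] crop [292. 212.]
0.285 [317.5 149. ] crop [293. 207.]
0.24 [316.1 230.3]
0.26 [316.  244.1]
0.28 [315.9 261.2]
0.285 [315.9 266.1]
```

Emit:
{"name": "carry_out", "arguments": {"deltas": [0,0,0,0,0,0,1,0,0,0,0,0,0,1,0,0,0,0,0,0,1,0,0,0,0,0,0,1,0,0,0,0,0,0,1,0.5,0,0,0,0,0,1,0.5,0,0,0,0,0,1,0.5,0,0,0,0,0,1,0,0,0,0,0,0,1]}}

```text
clock: 6.78
position: [0.5135, 0.0403, 0.1487]
ee_rot: [0.505, 0.492, 0.508, -0.495]
contact_force: [-0.3, 0.4, 0.5]
width: 0.0856
```

```bash
python3 -c "
from h import *
snap('scene','s4');snap('wrist','w4')
a=cv2.imread('pics/s4.png')[120:270,220:420]; cv2.imwrite('pics/c5.png',cv2.resize(a,None,fx=3,fy=3))
go([0.5148,0.041,0.145],1.4)"
```

```text
t 6.88 p [0.516  0.0402 0.1514] F [ 0.6 -0.3  0.3] w 0.0857 q6 -0.08
yaw 1.47 rotvec/4deg [ 0.017 -0.    -0.013]
shift/60 before-turn axes [ 0.107 -0.02  -0.013] after-turn axes [ 0.107 -0.02  -0.013] tilt 0.05
```

View pics/c5.png

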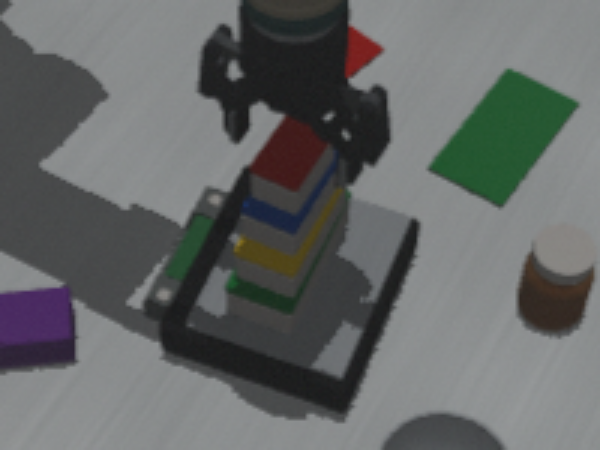

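View pics/w4.png

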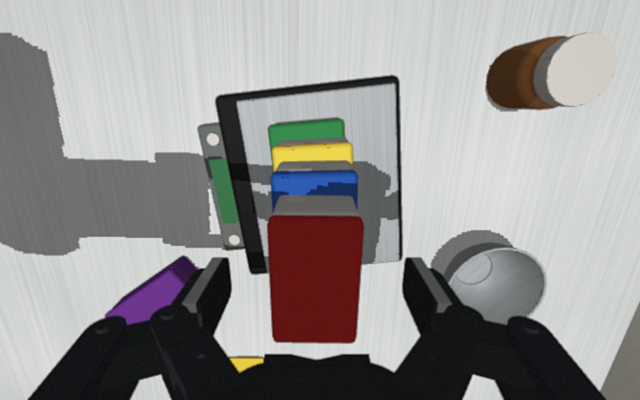

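Emit:
{"name": "carry_out", "arguments": {"deltas": [0.14,0,0,0,0,0,1,0,0,0,0,0,0,1,0,0,0,0,0,0,-1,0,0,0,0,0,0,-1,0,0,0,0,0,0,-1,0,0,0,0,0,0,-1,0,0,0,0,0,0,-1], "newtons": 35}}

```text
clock: 7.75
position: [0.5155, 0.0402, 0.1426]
ee_rot: [0.506, 0.494, 0.506, -0.493]
contact_force: [-1.2, 0.2, 3.6]
width: 0.0417
```

```bash
python3 -c "
from h import *
snap('scene','s5');snap('wrist','w5')
a=cv2.imread('pics/s5.png')[120:270,220:420]; cv2.imwrite('pics/c6.png',cv2.resize(a,None,fx=3,fy=3))
go([0.5148,0.041,0.225],1.4)"
```

```text
t 7.85 p [0.5155 0.0403 0.1426] F [-1.1 -0.   3.9] w 0.0418 q6 -0.08
yaw 1.47 rotvec/4deg [ 0.018 -0.001 -0.006]
shift/60 before-turn axes [-1.373 -0.011 -0.013] after-turn axes [-1.373 -0.012 -0.013] tilt 0.03
```

View pics/c6.png

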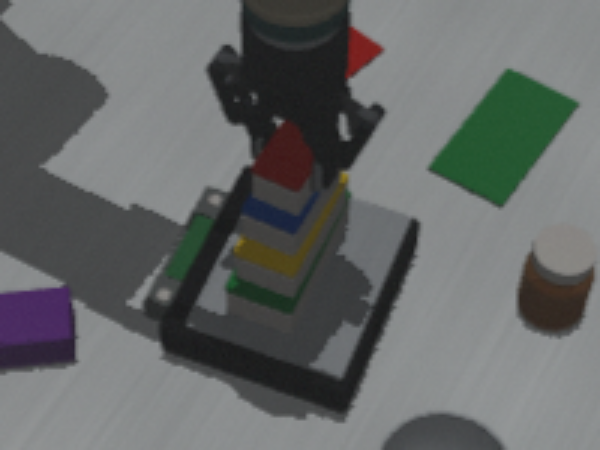

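View pics/w5.png

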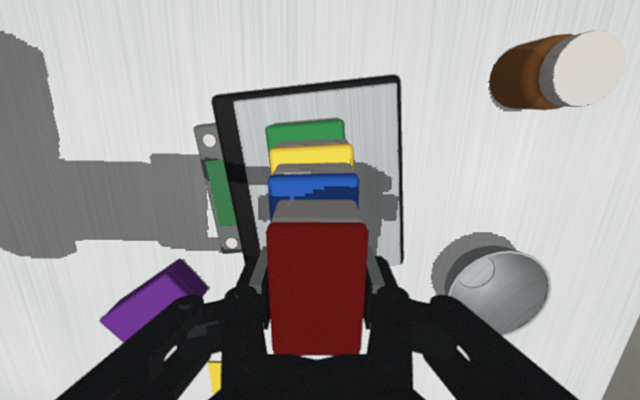

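Emit:
{"name": "carry_out", "arguments": {"deltas": [-0.3,0,0,0,0,0,-1,-0.7,0,0,0,0,0,-1,-0.7,0,0,0,0,0,-1,0,0,0,0,0,0,-1,0,0,0,0,0,0,-1]}}

```text
clock: 8.48
position: [0.5147, 0.0403, 0.2429]
ee_rot: [0.506, 0.493, 0.507, -0.494]
contact_force: [-0.4, 0.3, -2.0]
width: 0.0413
```

```bash
python3 -c "
from h import *
snap('scene','s6')
a=cv2.imread('pics/s6.png')[80:270,220:420]; cv2.imwrite('pics/c7.png',cv2.resize(a,None,fx=3,fy=3))
go([0.4083,0.3118,0.2426],-14.5)"
```

```text
t 8.53 p [0.5143 0.0403 0.2424] F [-0.3  0.4 -1.5] w 0.0417 q6 -0.08
yaw 1.47 rotvec/4deg [3.992e+00 1.000e-03 5.000e-02]
shift/60 before-turn axes [ 0.005 -1.65  -4.568] after-turn axes [-3.000e-03 -2.843e+00 -3.938e+00] tilt 0.2
```

View pics/c7.png

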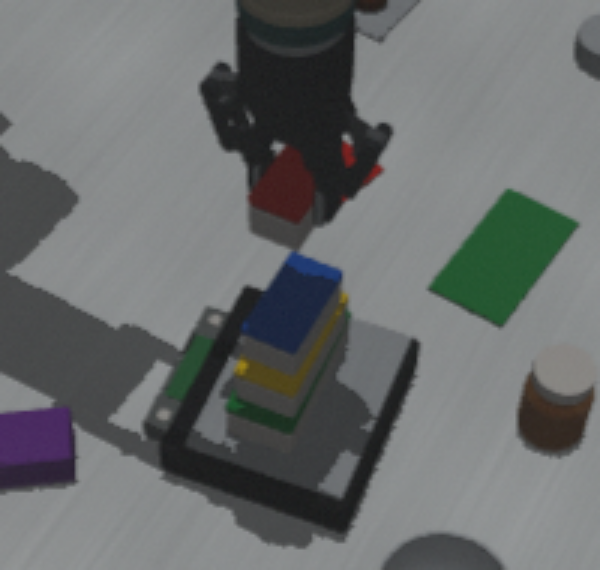

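Emit:
{"name": "carry_out", "arguments": {"deltas": [0,-0.4,-1,0,0,0,-1,0,-0.4,-0.9,0,0,0,-1,0,-0.4,-0.9,0,0,0,-1,0,-0.3,-0.9,0,0,0,-1,0,-0.15,-0.87,0,0,0,-1,0,0,0,1,0,0,-1,0,0,0,1,0,0,-1,0,0,0,1,0,0,-1,0,0,0,1,0,0,-1,0,0,0,0,0,0,-1]}}

```text
clock: 9.78
position: [0.4094, 0.3094, 0.2425]
ee_rot: [-0.433, -0.558, -0.433, 0.56]
contact_force: [0.6, 0.8, -1.3]
width: 0.0416
```

Emit:
{"name": "carry_out", "arguments": {"deltas": [0.8,0,0,0,0,0,-1,0.8,0,0,0,0,0,-1,0.8,0,0,0,0,0,-1,0.8,0,0,0,0,0,-1,0.6,0,0,0,0,0,-1,0,0,0,0,0,0,-1,0,0,0,0,0,0,-1]}}

```text
clock: 10.65
position: [0.4111, 0.3103, 0.0171]
ee_rot: [0.433, 0.56, 0.433, -0.559]
contact_force: [-0.1, -0.3, -1.1]
width: 0.0415
```

```bash
python3 -c "
from h import *
snap('scene','s7')
a=cv2.imread('pics/s7.png')[40:190,220:420]; cv2.imwrite('pics/c8.png',cv2.resize(a,None,fx=3,fy=3))
go([0.4083,0.3118,-0.0265],-14.5)"
```

```text
t 10.70 p [0.4116 0.3106 0.0177] F [ 0.1 -0.1 -0.3] w 0.0415 q6 0.76
yaw -14.51 rotvec/4deg [-0.003 -0.03  -0.03 ]
shift/60 before-turn axes [ 0.736 -0.06  -0.004] after-turn axes [ 0.737 -0.058 -0.005] tilt 0.17
```

View pics/c8.png

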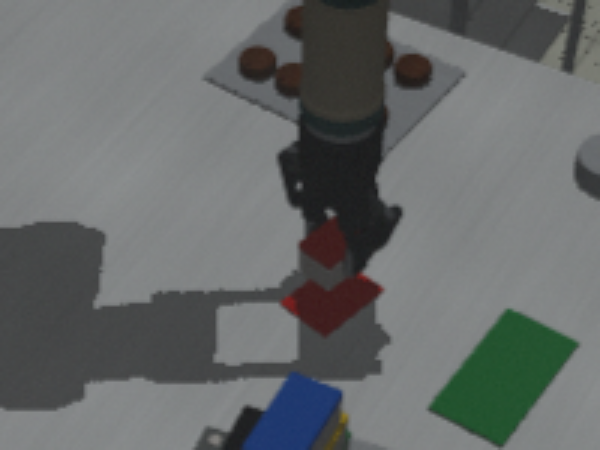

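Emit:
{"name": "carry_out", "arguments": {"deltas": [0.4,-0.05,0,0,0,0,-1,0.2,0,0,0,0,0,-1,0,0,0,0,0,0,-1,0,0,0,0,0,0,-1,0,0,0,0,0,0,-1]}}

```text
clock: 11.32
position: [0.4081, 0.311, -0.0189]
ee_rot: [0.433, 0.56, 0.433, -0.559]
contact_force: [-0.4, -0.4, -1.0]
width: 0.0412
```

```bash
python3 -c "
from h import *
go([0.4083,0.3118,-0.0265],-14.5)"
```

```text
t 11.32 p [ 0.4081  0.311  -0.0189] F [-0.4 -0.4 -1. ] w 0.0412 q6 0.77
yaw -14.53 rotvec/4deg [-0.008 -0.018 -0.017]
shift/60 before-turn axes [ 0.126 -0.    -0.013] after-turn axes [ 0.126 -0.    -0.014] tilt 0.1
```

Horizontal position is good. I'll lower it in small steps and watch the force.

Emit:
{"name": "carry_out", "arguments": {"deltas": [0.07,0,0,0,0,0,-1,0.04,0,0,0,0,0,-1,0,0,0,0,0,0,-1,0,0,0,0,0,0,-1]}}

```text
clock: 11.82
position: [0.4074, 0.3106, -0.0263]
ee_rot: [-0.433, -0.559, -0.433, 0.559]
contact_force: [-1.0, -0.4, -1.3]
width: 0.0415
```

Emit:
{"name": "carry_out", "arguments": {"deltas": [0.03,0,0,0,0,0,-1,0,0,0,0,0,0,-1]}}

```text
clock: 12.08
position: [0.4076, 0.3108, -0.0274]
ee_rot: [0.433, 0.559, 0.433, -0.559]
contact_force: [-1.1, -1.1, 5.1]
width: 0.0413
```

Emit:
{"name": "carry_out", "arguments": {"deltas": [0,0,0,0,0,0,1,0,0,0,0,0,0,1,0,0,0,0,0,0,1,0,0,0,0,0,0,1,-0.5,0,0,0,0,0,1,-1,0,0,0,0,0,1,-1,0,0,0,0,0,1,-1,0,0,0,0,0,1,-0.7,0,0,0,0,0,1]}}

```text
clock: 13.2
position: [0.408, 0.311, 0.2271]
ee_rot: [0.433, 0.561, 0.433, -0.558]
contact_force: [1.3, 0.2, 0.0]
width: 0.0856
```

```bash
cat >> h.py <<'E'
def meas(im,c,amin=60,zr=(-.01,.3)):
    W=cloud(im)
    for m,ce,a in blobs(im,c,amin):
        z=np.nanmedian(W[m][:,2])
        if not zr[0]<z<zr[1]: continue
        v,u=np.nonzero(m); P=plane_px(im,np.c_[u,v],z); r=rect(P)
        print(c,ce.round(),a,'z %.4f'%z,r[0].round(4),round(r[1]),round(r[2]),round(r[3],1))
E
python3 -c "
from h import *
im=snap('scene','s8'); it=snap('top','t8')
for c in ['red','blue']: meas(im,c); print('top'); meas(it,c)
go([0.5148,0.041,0.18],1.4)
a=cv2.imread('pics/s8.png')[40:240,220:420]; cv2.imwrite('pics/c9.png',cv2.resize(a,None,fx=3,fy=3))
"
```

```text
red [331. 129.] 207 z 0.0467 [0.4089 0.3105] 65 40 75.4
red [331. 143.] 114 z 0.0063 [0.4096 0.3124] 85 58 74.3
top
red [205. 244.] 550 z 0.0416 [0.4075 0.2999] 80 57 75.1
blue [317. 180.] 608 z 0.1759 [0.5146 0.0404] 89 48 -87.6
blue [269. 352.] 1438 z 0.0054 [ 0.5924 -0.3145] 107 67 -83.9
top
blue [425. 186.] 754 z 0.0044 [ 0.5921 -0.3174] 103 63 -83.9
blue [299. 202.] 618 z 0.1740 [0.5131 0.039 ] 82 45 -88.6
t 13.30 p [0.4102 0.3123 0.2293] F [ 0.9 -0.7  0.1] w 0.0850 q6 0.77
yaw -14.53 rotvec/4deg [-3.982 -0.096 -0.13 ]
shift/60 before-turn axes [0.814 2.815 3.946] after-turn axes [0.822 1.632 4.563] tilt 0.64
```

View pics/c9.png

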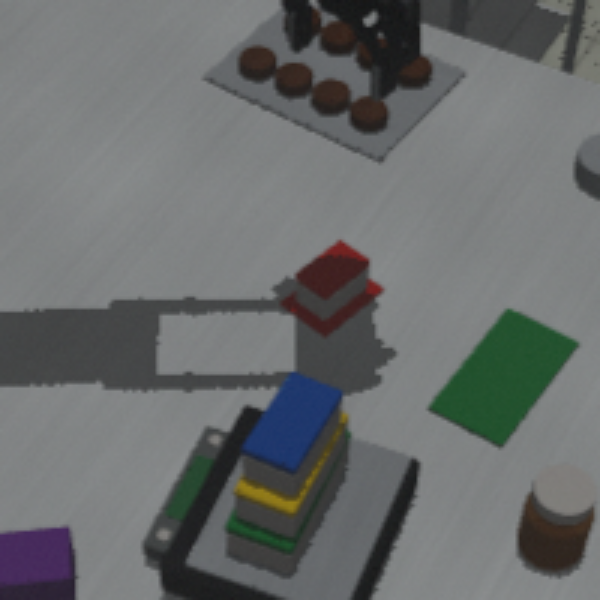

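Emit:
{"name": "carry_out", "arguments": {"deltas": [0,0.47,0.66,0,0,0,1,0,0.47,0.66,0,0,0,1,0,0.47,0.66,0,0,0,1,0,0.47,0.66,0,0,0,1,0,0.47,0.66,0,0,0,1,0,0.47,0.66,0,0,0,1,0,0,0,-1,0,0,1,0,0,0,-1,0,0,1,0,0,0,-1,0,0,1,0,0,0,-1,0,0,1]}}

```text
clock: 14.55
position: [0.5108, 0.0381, 0.2225]
ee_rot: [0.506, 0.492, 0.508, -0.494]
contact_force: [0.5, 0.4, 0.1]
width: 0.0851
```

Emit:
{"name": "carry_out", "arguments": {"deltas": [0.5,0,0,0,0,0,1,0.4,0,0,0,0,0,1,0,0,0,0,0,0,1,0,0,0,0,0,0,1,0,0,0,0,0,0,1]}}

```text
clock: 15.18
position: [0.5123, 0.0381, 0.1709]
ee_rot: [0.507, 0.494, 0.506, -0.493]
contact_force: [0.4, -0.1, -0.1]
width: 0.0854
```

```bash
python3 -c "
from h import *
snap('wrist','w9')
go([0.515,0.0402,0.1035],1.4)"
```

```text
t 15.22 p [0.5123 0.0381 0.1709] F [0.2 0.4 0.2] w 0.0854 q6 -0.09
yaw 1.47 rotvec/4deg [ 0.017  0.002 -0.03 ]
shift/60 before-turn axes [ 1.123  0.043 -0.034] after-turn axes [ 1.123  0.046 -0.034] tilt 0.12
```

View pics/w9.png

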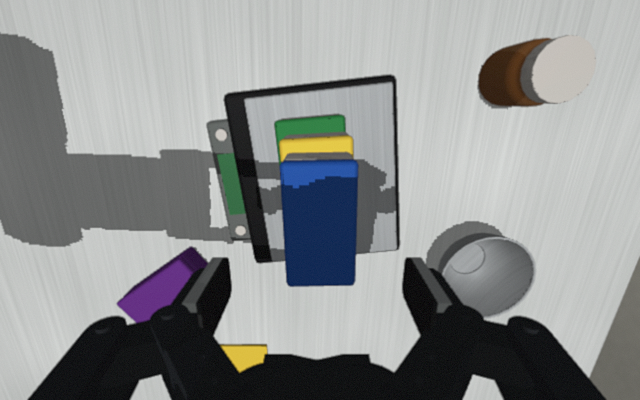

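Emit:
{"name": "carry_out", "arguments": {"deltas": [0.4,0.045,-0.035,0,0,0,1,0.4,0,0,0,0,0,1,0.32,0,0,0,0,0,1,0,0,0,0,0,0,1,0,0,0,0,0,0,1,0,0,0,0,0,0,-1,0,0,0,0,0,0,-1,0,0,0,0,0,0,-1,0,0,0,0,0,0,-1,0,0,0,0,0,0,-1]}}

```text
clock: 16.48
position: [0.5146, 0.0403, 0.1036]
ee_rot: [0.507, 0.494, 0.506, -0.493]
contact_force: [-1.8, 1.0, 6.7]
width: 0.0476
```

```bash
python3 -c "
from h import *
snap('scene','s10')
a=cv2.imread('pics/s10.png')[120:270,220:420]; cv2.imwrite('pics/c10.png',cv2.resize(a,None,fx=3,fy=3))
go([0.515,0.0402,0.1035],1.4)"
```

```text
t 16.52 p [0.5145 0.0403 0.1035] F [-2.4 -0.3  5.6] w 0.0476 q6 -0.08
yaw 1.47 rotvec/4deg [ 0.018  0.001 -0.016]
shift/60 before-turn axes [0.    0.008 0.002] after-turn axes [0.    0.008 0.002] tilt 0.07
```

View pics/c10.png

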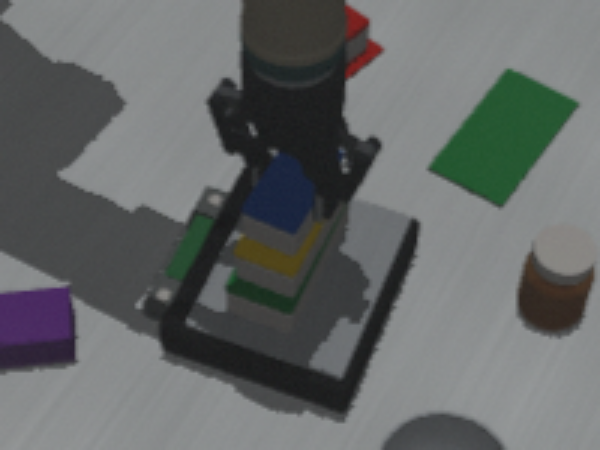

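Emit:
{"name": "carry_out", "arguments": {"deltas": [-0.3,0,0,0,0,0,-1,-0.7,0,0,0,0,0,-1,-0.6,0,0,0,0,0,-1,0,0,0,0,0,0,-1,0,0,0,0,0,0,-1]}}

```text
clock: 17.15
position: [0.513, 0.0404, 0.1972]
ee_rot: [0.506, 0.493, 0.507, -0.494]
contact_force: [0.5, 0.3, -2.8]
width: 0.0478
```

```bash
python3 -c "
from h import *
im=snap('scene','s11');meas(im,'yellow');meas(im,'green');meas(im,'blue')
a=cv2.imread('pics/s11.png')[80:270,220:420]; cv2.imwrite('pics/c11.png',cv2.resize(a,None,fx=3,fy=3))
go([0.5925,-0.315,0.1995],6.1)"
```

```text
yellow [317. 193.] 762 z 0.1358 [0.5156 0.0384] 111 53 -85.4
yellow [210. 304.] 1612 z 0.0054 [ 0.4111 -0.2868] 129 74 -88.7
green [388. 165.] 1082 z 0.0063 [0.6006 0.3042] 150 76 85.0
blue [313. 158.] 423 z 0.2696 [0.5147 0.0304] 69 46 -86.9
blue [269. 352.] 1437 z 0.0053 [ 0.5928 -0.3144] 107 66 -83.5
t 17.20 p [0.5128 0.0404 0.1967] F [-1.3  0.  -1.7] w 0.0477 q6 -0.08
yaw 1.47 rotvec/4deg [-1.158 -0.008  0.053]
shift/60 before-turn axes [-0.053  1.177  5.956] after-turn axes [-0.046  0.692  6.031] tilt 0.22
```

View pics/c11.png

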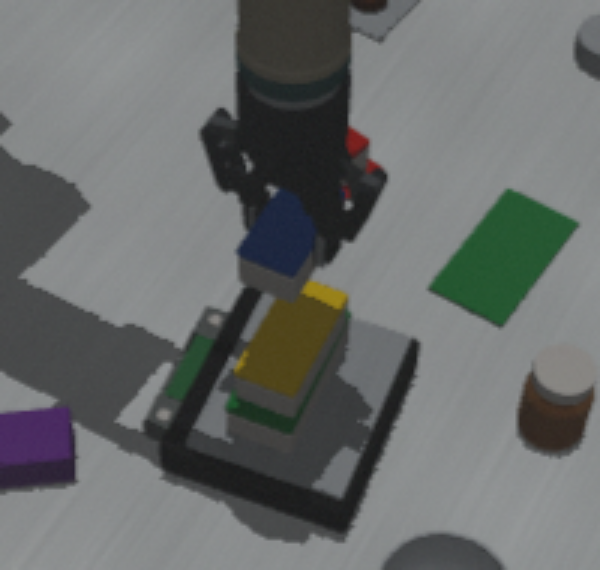

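Emit:
{"name": "carry_out", "arguments": {"deltas": [0,0.14,0.74,0,0,0,-1,0,0.14,0.74,0,0,0,-1,0,0.14,0.74,0,0,0,-1,0,0.14,0.74,0,0,0,-1,0,0.14,0.74,0,0,0,-1,0,0.14,0.74,0,0,0,-1,0,0.14,0.74,0,0,0,-1,0,0.14,0.74,0,0,0,-1,0,0,0,-0.6,0,0,-1,0,0,0,-0.56,0,0,-1]}}

```text
clock: 18.45
position: [0.5894, -0.3133, 0.1954]
ee_rot: [0.524, 0.472, 0.528, -0.473]
contact_force: [0.5, 0.6, -1.4]
width: 0.0478
```

Emit:
{"name": "carry_out", "arguments": {"deltas": [0.7,0,0,0,0,0,-1,0.8,0,0,0,0,0,-1,0.8,0,0,0,0,0,-1,0.6,0,0,0,0,0,-1,0.2,0,0,0,0,0,-1,0,0,0,0,0,0,-1,0,0,0,0,0,0,-1]}}

```text
clock: 19.32
position: [0.5916, -0.3138, 0.0142]
ee_rot: [0.527, 0.473, 0.525, -0.472]
contact_force: [-0.5, -0.2, -0.8]
width: 0.0477
```

```bash
python3 -c "
from h import *
go([0.5928,-0.315,-0.0265],6.2)"
```

```text
t 19.32 p [ 0.5916 -0.3138  0.0142] F [-0.5 -0.2 -0.8] w 0.0477 q6 -0.70
yaw 6.11 rotvec/4deg [-0.023  0.026 -0.033]
shift/60 before-turn axes [0.678 0.016 0.021] after-turn axes [0.678 0.017 0.022] tilt 0.17
```

Emit:
{"name": "carry_out", "arguments": {"deltas": [0.35,0.016,0.02,0,0,0,-1,0.25,0,0,0,0,0,-1,0,0,0,0,0,0,-1,0,0,0,0,0,0,-1,0.05,0,0,0,0,0,-1,0,0,0,0,0,0,-1]}}

```text
clock: 20.08
position: [0.5916, -0.3141, -0.0261]
ee_rot: [0.526, 0.473, 0.526, -0.473]
contact_force: [-0.1, 0.2, -2.0]
width: 0.0476
```

Emit:
{"name": "carry_out", "arguments": {"deltas": [0.03,0,0,0,0,0,-1,0,0,0,0,0,0,-1]}}

```text
clock: 20.32
position: [0.5917, -0.3142, -0.0264]
ee_rot: [0.526, 0.473, 0.526, -0.473]
contact_force: [-3.2, 0.7, 4.8]
width: 0.0473
```

Contact, at the height I predicted. I'll release and retract.

Emit:
{"name": "carry_out", "arguments": {"deltas": [0,0,0,0,0,0,1,0,0,0,0,0,0,1,0,0,0,0,0,0,1,0,0,0,0,0,0,1,-0.5,0,0,0,0,0,1,-1,0,0,0,0,0,1,-1,0,0,0,0,0,1,-0.9,0,0,0,0,0,1,0,0,0,0,0,0,1]}}

```text
clock: 21.45
position: [0.5945, -0.316, 0.182]
ee_rot: [0.53, 0.473, 0.522, -0.472]
contact_force: [0.2, -0.3, -1.1]
width: 0.0853
```

```bash
python3 -c "
from h import *
im=snap('scene','s12'); it=snap('top','t12')
for c in ['red','blue','yellow']: meas(im,c); print('top'); meas(it,c)
go([0.5153,0.0390,0.135],4)
"
```

```text
red [330. 129.] 234 z 0.0464 [0.4088 0.3104] 66 41 75.4
red [330. 143.] 138 z 0.0061 [0.408  0.3122] 85 61 75.6
top
red [205. 244.] 564 z 0.0417 [0.4072 0.2999] 80 56 74.6
blue [269. 350.] 1267 z 0.0443 [ 0.602  -0.3213] 107 63 -83.5
top
blue [420. 185.] 431 z 0.0432 [ 0.5838 -0.2988] 83 62 -83.9
yellow [317. 191.] 829 z 0.1359 [0.5157 0.0382] 111 54 -85.5
yellow [207. 307.] 1342 z 0.0055 [ 0.4111 -0.2874] 128 73 -88.7
top
yellow [301. 204.] 901 z 0.1338 [0.5128 0.0371] 111 54 -85.6
yellow [398. 244.] 172 z 0.0042 [ 0.4142 -0.2456] 60 37 0.2
t 21.55 p [ 0.5915 -0.3141  0.1762] F [ 0.2 -0.4 -0.8] w 0.0855 q6 -0.70
yaw 6.11 rotvec/4deg [ 0.527  0.006 -0.008]
shift/60 before-turn axes [ 0.684 -0.637 -5.986] after-turn axes [ 0.686 -0.856 -5.958] tilt 0.04
```

View pics/s12.png

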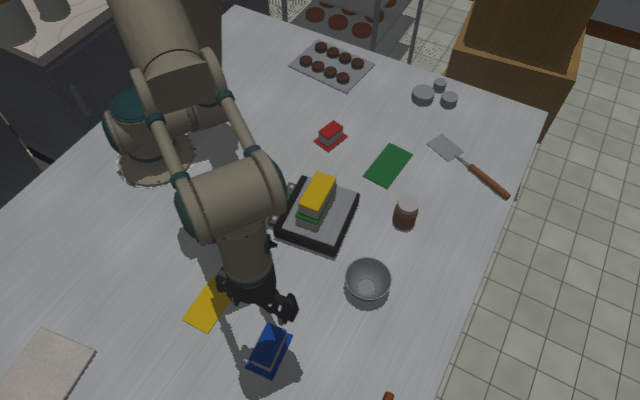

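Emit:
{"name": "carry_out", "arguments": {"deltas": [0,-0.08,-0.75,0,0,0,1,0,-0.08,-0.75,0,0,0,1,0,-0.08,-0.75,0,0,0,1,0,-0.08,-0.75,0,0,0,1,0,-0.08,-0.75,0,0,0,1,0,-0.08,-0.75,0,0,0,1,0,-0.08,-0.75,0,0,0,1,0,-0.08,-0.75,0,0,0,1,0,0,0,0.4,0,0,1,0,0,0,0,0,0,1]}}

```text
clock: 22.8
position: [0.5143, 0.0395, 0.1745]
ee_rot: [0.519, 0.479, 0.52, -0.481]
contact_force: [0.3, -0.5, -0.1]
width: 0.0857
```

Emit:
{"name": "carry_out", "arguments": {"deltas": [0.5,0,0,0,0,0,1,0.3,0,0,0,0,0,1,0,0,0,0,0,0,1,0,0,0,0,0,0,1,0,0,0,0,0,0,1]}}

```text
clock: 23.42
position: [0.5159, 0.0393, 0.1287]
ee_rot: [0.52, 0.48, 0.519, -0.48]
contact_force: [-0.1, -0.0, 0.0]
width: 0.0853
```

```bash
python3 -c "
from h import *
im=snap('scene','s13'); W=cloud(im); it=snap('top','t13'); Wt=cloud(it)
for n,i,w in(('s',im,W),('t',it,Wt)):
  for lo,hi in((.03,.06),(-.01,.02)):
    m=cmask(i,'blue')&(w[...,2]>lo)&(w[...,2]<hi)&(w[...,1]<-.2); v,u=np.nonzero(m)
    z=np.median(w[m][:,2]); print(n,z.round(4),m.sum(),*[np.round(k,4) for k in rect(plane_px(i,np.c_[u,v],z))])
snap('wrist','w13')
go([0.5156,0.0385,0.0645],4.5)
"
```

```text
s 0.0455 873 [ 0.5929 -0.3134] 88.4375 46.6972 -83.3815
s 0.0053 400 [ 0.5929 -0.3145] 106.5056 65.6214 -83.8196
t 0.0445 511 [ 0.5915 -0.313 ] 86.4276 48.6581 -82.8686
t 0.0048 183 [ 0.592  -0.3171] 102.6708 62.9553 -83.9136
t 23.57 p [0.5155 0.0397 0.1285] F [-0.6 -0.5 -0. ] w 0.0854 q6 -0.14
yaw 4.5 rotvec/4deg [ 0.001  0.002 -0.018]
shift/60 before-turn axes [ 1.067e+00 -1.000e-03  1.900e-02] after-turn axes [1.067 0.    0.019] tilt 0.07
```

View pics/w13.png

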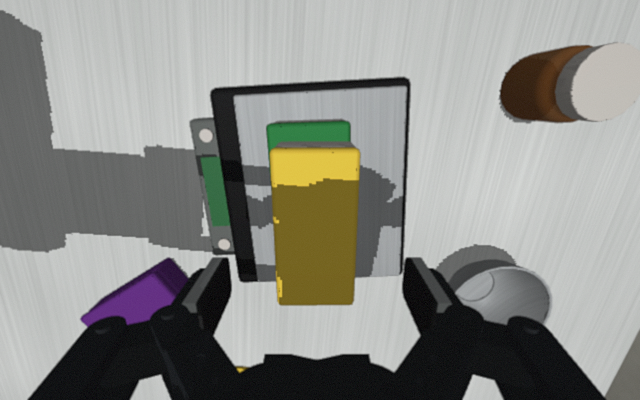

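Emit:
{"name": "carry_out", "arguments": {"deltas": [0.4,0,0.015,0,0,0,1,0.4,0,0,0,0,0,1,0.26,0,0,0,0,0,1,0,0,0,0,0,0,1,0,0,0,0,0,0,1,0,0,0,0,0,0,-1,0,0,0,0,0,0,-1,0,0,0,0,0,0,-1,0,0,0,0,0,0,-1,0,0,0,0,0,0,-1]}}

```text
clock: 24.82
position: [0.5157, 0.0388, 0.0651]
ee_rot: [0.52, 0.48, 0.519, -0.48]
contact_force: [-1.4, -0.4, 5.3]
width: 0.0536
```

```bash
python3 -c "
from h import *
go([0.5156,0.0385,0.0645],4.5)"
```

```text
t 24.82 p [0.5157 0.0388 0.0651] F [-1.4 -0.4  5.3] w 0.0536 q6 -0.14
yaw 4.51 rotvec/4deg [ 0.002  0.002 -0.019]
shift/60 before-turn axes [ 0.01  -0.001  0.005] after-turn axes [ 0.01  -0.001  0.005] tilt 0.07
```

Emit:
{"name": "carry_out", "arguments": {"deltas": [-0.3,0,0,0,0,0,-1,-0.7,0,0,0,0,0,-1,-0.6,0,0,0,0,0,-1,0,0,0,0,0,0,-1,0,0,0,0,0,0,-1]}}

```text
clock: 25.45
position: [0.5139, 0.0389, 0.1588]
ee_rot: [0.519, 0.479, 0.52, -0.481]
contact_force: [0.3, 0.5, -2.3]
width: 0.0534
```

```bash
python3 -c "
from h import *
im=snap('scene','s14');meas(im,'yellow');meas(im,'green')
a=cv2.imread('pics/s14.png')[80:270,220:420]; cv2.imwrite('pics/c14.png',cv2.resize(a,None,fx=3,fy=3))
go([0.4113,-0.287,0.165],1.3)"
```

```text
yellow [313. 172.] 611 z 0.2297 [0.5164 0.023 ] 83 53 -84.8
yellow [210. 304.] 1612 z 0.0054 [ 0.4111 -0.2868] 129 73 -88.7
green [388. 165.] 1082 z 0.0064 [0.6006 0.304 ] 151 76 85.0
green [330. 185.] 64 z 0.0958 [0.5207 0.097 ] 27 19 6.5
t 25.50 p [0.5136 0.0389 0.1584] F [-0.2 -0.2 -2.2] w 0.0535 q6 -0.14
yaw 4.5 rotvec/4deg [ 0.801 -0.007  0.054]
shift/60 before-turn axes [-0.106 -2.126  5.282] after-turn axes [-0.11  -1.827  5.392] tilt 0.22
```

View pics/c14.png

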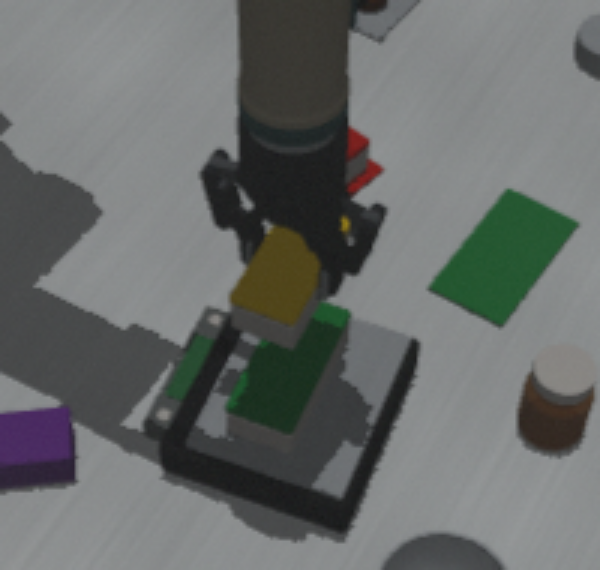

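Emit:
{"name": "carry_out", "arguments": {"deltas": [0,-0.27,0.66,0,0,0,-1,0,-0.27,0.66,0,0,0,-1,0,-0.27,0.66,0,0,0,-1,0,-0.27,0.66,0,0,0,-1,0,-0.27,0.66,0,0,0,-1,0,-0.27,0.66,0,0,0,-1,0,-0.27,0.66,0,0,0,-1,0,-0.27,0.66,0,0,0,-1,0,0,0,0.4,0,0,-1,0,0,0,0.4,0,0,-1]}}

```text
clock: 26.75
position: [0.41, -0.2861, 0.1587]
ee_rot: [0.504, 0.495, 0.506, -0.495]
contact_force: [-0.5, 0.2, -1.5]
width: 0.0536
```

Emit:
{"name": "carry_out", "arguments": {"deltas": [0.6,0,0,0,0,0,-1,0.8,0,0,0,0,0,-1,0.6,0,0,0,0,0,-1,0.5,0,0,0,0,0,-1,0,0,0,0,0,0,-1,0,0,0,0,0,0,-1,0,0,0,0,0,0,-1]}}

```text
clock: 27.62
position: [0.412, -0.2877, 0.0117]
ee_rot: [0.507, 0.494, 0.505, -0.494]
contact_force: [-0.6, 0.6, -2.1]
width: 0.0531
```

```bash
python3 -c "
from h import *
go([0.4113,-0.2868,-0.0250],1.3)"
```

```text
t 27.62 p [ 0.412  -0.2877  0.0117] F [-0.6  0.6 -2.1] w 0.0531 q6 -0.77
yaw 1.33 rotvec/4deg [ 0.008  0.028 -0.032]
shift/60 before-turn axes [ 0.611 -0.012 -0.016] after-turn axes [ 0.611 -0.011 -0.015] tilt 0.17
```

Emit:
{"name": "carry_out", "arguments": {"deltas": [0.3,-0.01,-0.01,0,0,0,-1,0.25,0,0,0,0,0,-1,0,0,0,0,0,0,-1,0,0,0,0,0,0,-1,0.04,0,0,0,0,0,-1,0,0,0,0,0,0,-1]}}

```text
clock: 28.38
position: [0.4104, -0.2867, -0.0248]
ee_rot: [0.506, 0.494, 0.505, -0.494]
contact_force: [-0.2, 0.3, -2.0]
width: 0.0535
```

Emit:
{"name": "carry_out", "arguments": {"deltas": [0.03,0,0,0,0,0,-1,0,0,0,0,0,0,-1]}}

```text
clock: 28.62
position: [0.4104, -0.2867, -0.0249]
ee_rot: [0.506, 0.494, 0.505, -0.494]
contact_force: [-3.3, 3.1, 14.9]
width: 0.0532
```

Emit:
{"name": "carry_out", "arguments": {"deltas": [-0.01,0,0,0,0,0,1,0,0,0,0,0,0,1,0,0,0,0,0,0,1,0,0,0,0,0,0,1,-0.5,0,0,0,0,0,1,-1,0,0,0,0,0,1,-1,0,0,0,0,0,1,-0.5,0,0,0,0,0,1,0,0,0,0,0,0,1]}}

```text
clock: 29.75
position: [0.4117, -0.2878, 0.1562]
ee_rot: [0.508, 0.494, 0.504, -0.494]
contact_force: [-0.1, -0.0, 0.4]
width: 0.0856
```

```bash
python3 -c "
from h import *
im=snap('scene','s15'); it=snap('top','t15')
for c in ['yellow','green']: meas(im,c); print('top'); meas(it,c)
go([0.515,0.040,0.105],4.5)
"
```

```text
yellow [209. 301.] 1444 z 0.0443 [ 0.4235 -0.2948] 128 78 -88.6
top
yellow [413. 248.] 942 z 0.0430 [ 0.4095 -0.2753] 112 66 -88.8
green [388. 165.] 1081 z 0.0063 [0.6006 0.304 ] 150 76 85.0
green [316. 200.] 979 z 0.0959 [0.5122 0.0402] 130 57 -83.5
top
green [212. 178.] 1248 z 0.0038 [0.5998 0.3006] 146 73 84.7
green [301. 207.] 978 z 0.0939 [0.5105 0.0377] 127 55 -83.4
t 29.85 p [ 0.4097 -0.2861  0.1529] F [-0.3  0.3 -0.4] w 0.0859 q6 -0.77
yaw 1.31 rotvec/4deg [-0.799 -0.015  0.012]
shift/60 before-turn axes [ 0.802  1.879 -5.392] after-turn axes [ 0.798  2.176 -5.28 ] tilt 0.08
```

View pics/s15.png

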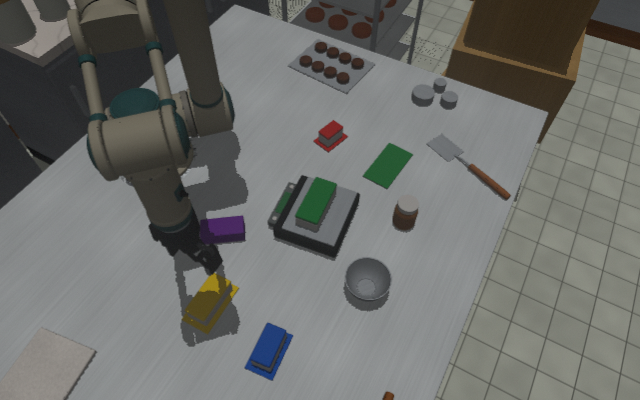

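Emit:
{"name": "carry_out", "arguments": {"deltas": [0,0.23,-0.67,0,0,0,1,0,0.23,-0.67,0,0,0,1,0,0.23,-0.67,0,0,0,1,0,0.23,-0.67,0,0,0,1,0,0.23,-0.67,0,0,0,1,0,0.23,-0.67,0,0,0,1,0,0.23,-0.67,0,0,0,1,0,0.23,-0.67,0,0,0,1,0,0,0,-0.7,0,0,1,0,0,0,-0.62,0,0,1]}}

```text
clock: 31.1
position: [0.5117, 0.0384, 0.151]
ee_rot: [0.527, 0.468, 0.53, -0.471]
contact_force: [0.3, -0.7, -0.0]
width: 0.085
```

Emit:
{"name": "carry_out", "arguments": {"deltas": [0.5,0,0,0,0,0,1,0.5,0,0,0,0,0,1,0,0,0,0,0,0,1,0,0,0,0,0,0,1,0,0,0,0,0,0,1]}}

```text
clock: 31.72
position: [0.5141, 0.0374, 0.0946]
ee_rot: [0.528, 0.471, 0.527, -0.47]
contact_force: [0.3, 1.1, -0.4]
width: 0.0854
```

```bash
cat >> h.py <<'E'
def tubmat(im,c,near,lid=(.03,.06)):
    W=cloud(im)
    for lo,hi in(lid,(-.01,.02)):
        m=cmask(im,c)&(W[...,2]>lo)&(W[...,2]<hi)&(np.hypot(W[...,0]-near[0],W[...,1]-near[1])<.12); v,u=np.nonzero(m)
        z=np.median(W[m][:,2]); print(c,z.round(4),m.sum(),*[np.round(k,4) for k in rect(plane_px(im,np.c_[u,v],z))])
E
python3 -c "
from h import *
im=snap('scene','s16'); tubmat(im,'yellow',(.41,-.29)); snap('wrist','w16')
go([0.5123,0.040,0.025],6.6)
"
```

```text
yellow 0.0454 1044 [ 0.4117 -0.2859] 108.6979 53.8654 -88.5255
yellow 0.005 423 [ 0.4091 -0.2843] 134.1721 77.5922 -88.099
t 31.82 p [0.514  0.0374 0.0946] F [ 0.4  0.  -0.2] w 0.0857 q6 -0.18
yaw 6.58 rotvec/4deg [-0.004  0.004 -0.028]
shift/60 before-turn axes [ 1.16  -0.025 -0.047] after-turn axes [ 1.16  -0.023 -0.046] tilt 0.11
```

View pics/w16.png

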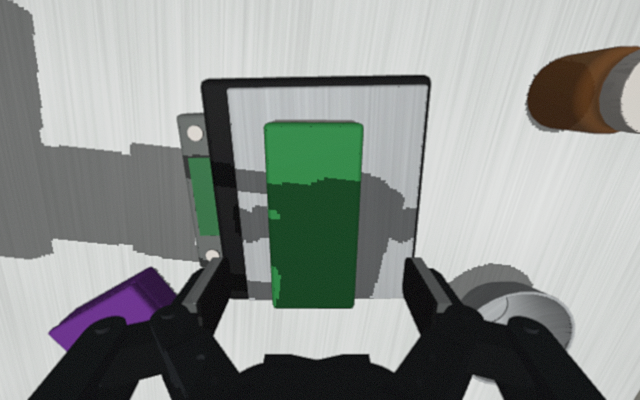

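Emit:
{"name": "carry_out", "arguments": {"deltas": [0.4,-0.025,-0.045,0,0,0,1,0.4,0,0,0,0,0,1,0.35,0,0,0,0,0,1,0,0,0,0,0,0,1,0,0,0,0,0,0,1,0,0,0,0,0,0,-1,0,0,0,0,0,0,-1,0,0,0,0,0,0,-1,0,0,0,0,0,0,-1,0,0,0,0,0,0,-1]}}

```text
clock: 33.08
position: [0.5122, 0.0399, 0.0258]
ee_rot: [0.528, 0.471, 0.527, -0.47]
contact_force: [-0.4, 0.4, 6.8]
width: 0.0593
```

```bash
python3 -c "
from h import *
go([0.5123,0.040,0.025],6.6)"
```

```text
t 33.08 p [0.5122 0.0399 0.0258] F [-0.4  0.4  6.8] w 0.0593 q6 -0.17
yaw 6.59 rotvec/4deg [-0.003  0.004 -0.026]
shift/60 before-turn axes [ 0.014  0.002 -0.001] after-turn axes [ 0.014  0.002 -0.001] tilt 0.11
```

Emit:
{"name": "carry_out", "arguments": {"deltas": [-0.3,0,0,0,0,0,-1,-0.7,0,0,0,0,0,-1,-0.6,0,0,0,0,0,-1,0,0,0,0,0,0,-1,0,0,0,0,0,0,-1]}}

```text
clock: 33.7
position: [0.51, 0.0401, 0.1193]
ee_rot: [0.527, 0.47, 0.529, -0.471]
contact_force: [-0.4, 0.3, -3.5]
width: 0.0595
```

```bash
python3 -c "
from h import *
im=snap('scene','s17')
a=cv2.imread('pics/s17.png')[80:270,220:420]; cv2.imwrite('pics/c17.png',cv2.resize(a,None,fx=3,fy=3))
go([0.6006,0.303,0.12],-5.1)"
```

```text
t 33.75 p [0.5097 0.0401 0.1189] F [ 0.1  0.  -4.4] w 0.0595 q6 -0.17
yaw 6.59 rotvec/4deg [ 2.922 -0.005  0.056]
shift/60 before-turn axes [-0.024  2.007 -4.18 ] after-turn axes [-0.019  1.119 -4.5  ] tilt 0.22
```

View pics/c17.png

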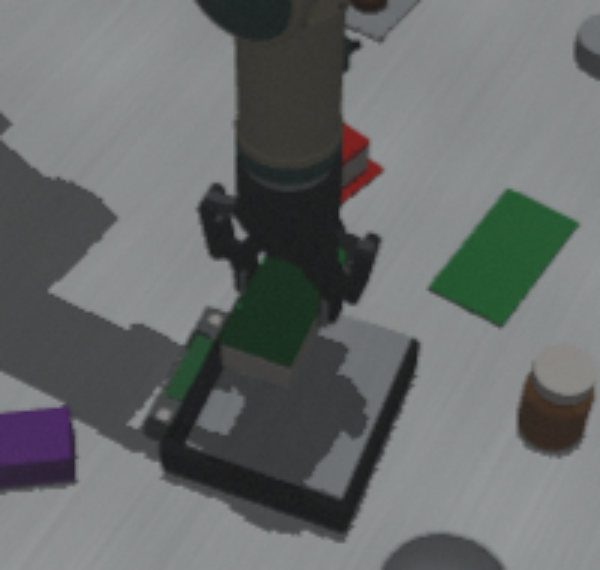

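Emit:
{"name": "carry_out", "arguments": {"deltas": [0,0.28,-0.6,0,0,0,-1,0,0.28,-0.6,0,0,0,-1,0,0.28,-0.6,0,0,0,-1,0,0.28,-0.6,0,0,0,-1,0,0.28,-0.6,0,0,0,-1,0,0.28,-0.6,0,0,0,-1,0,0.28,-0.6,0,0,0,-1,0,0,0,0.97,0,0,-1,0,0,0,0.97,0,0,-1,0,0,0,0.97,0,0,-1]}}

```text
clock: 35.0
position: [0.5979, 0.3035, 0.1176]
ee_rot: [-0.476, -0.52, -0.478, 0.524]
contact_force: [0.4, -0.1, -3.5]
width: 0.0595
```

Emit:
{"name": "carry_out", "arguments": {"deltas": [0.6,0,0,0,0,0,-1,0.7,0,0,0,0,0,-1,0.5,0,0,0,0,0,-1,0,0,0,0,0,0,-1,0,0,0,0,0,0,-1,0,0,0,0,0,0,-1]}}

```text
clock: 35.75
position: [0.6006, 0.3043, 0.0143]
ee_rot: [0.478, 0.523, 0.477, -0.521]
contact_force: [-0.2, 0.5, -3.7]
width: 0.0594
```

```bash
python3 -c "
from h import *
go([0.6006,0.303,-0.0242],-5.1)"
```

```text
t 35.75 p [0.6006 0.3043 0.0143] F [-0.2  0.5 -3.7] w 0.0594 q6 0.45
yaw -5.05 rotvec/4deg [ 0.012 -0.02  -0.039]
shift/60 before-turn axes [ 0.641 -0.     0.022] after-turn axes [0.641 0.001 0.021] tilt 0.17
```

Emit:
{"name": "carry_out", "arguments": {"deltas": [0.3,0,0.015,0,0,0,-1,0.27,0,0,0,0,0,-1,0,0,0,0,0,0,-1,0,0,0,0,0,0,-1,0.03,0,0,0,0,0,-1,0,0,0,0,0,0,-1]}}

```text
clock: 36.5
position: [0.5992, 0.3029, -0.0233]
ee_rot: [-0.477, -0.522, -0.478, 0.522]
contact_force: [0.3, -0.7, -3.4]
width: 0.0591
```

Emit:
{"name": "carry_out", "arguments": {"deltas": [0.02,0,0,0,0,0,-1,0,0,0,0,0,0,-1]}}

```text
clock: 36.75
position: [0.5994, 0.303, -0.0242]
ee_rot: [0.478, 0.522, 0.477, -0.521]
contact_force: [1.1, -0.0, -1.5]
width: 0.0592
```

Emit:
{"name": "carry_out", "arguments": {"deltas": [0.02,0,0,0,0,0,-1,0,0,0,0,0,0,-1]}}

```text
clock: 37.0
position: [0.5995, 0.3031, -0.0242]
ee_rot: [0.478, 0.522, 0.477, -0.521]
contact_force: [-1.3, -0.8, 4.1]
width: 0.0596
```

Emit:
{"name": "carry_out", "arguments": {"deltas": [0,0,0,0,0,0,1,0,0,0,0,0,0,1,0,0,0,0,0,0,1,0,0,0,0,0,0,1,-0.5,0,0,0,0,0,1,-1,0,0,0,0,0,1,-1,0,0,0,0,0,1,-1,0,0,0,0,0,1]}}

```text
clock: 38.0
position: [0.5991, 0.3028, 0.1862]
ee_rot: [0.478, 0.522, 0.477, -0.521]
contact_force: [1.1, 0.6, 0.8]
width: 0.0855
```

Emit:
{"name": "carry_out", "arguments": {"deltas": [-0.5,0,0.8,0,0,0,1,0,0,0.8,0,0,0,1,0,0,0.8,0,0,0,1,0,0,0.8,0,0,0,1,0,0,0,0,0,0,1,0,0,0,0,0,0,1]}}

```text
clock: 38.75
position: [0.5825, 0.1121, 0.2143]
ee_rot: [0.477, 0.522, 0.478, -0.521]
contact_force: [-0.0, -0.4, 0.0]
width: 0.0855
```

```bash
python3 -c "
from h import *
im=snap('scene','s18'); it=snap('top','t18')
for n,i in(('scene',im),('top',it)):
  print(n)
  for c,p in(('red',(.41,.31)),('blue',(.592,-.315)),('yellow',(.411,-.287)),('green',(.6,.303))): tubmat(i,c,p)
go([.5,0,.3])
W=cloud(it); print(W[142,343],W[133,264])
"
```

```text
scene
red 0.0461 202 [0.4089 0.3104] 65.683 41.2755 75.0388
red 0.0061 135 [0.4085 0.3124] 85.1144 60.6438 74.7984
blue 0.0454 872 [ 0.5928 -0.3134] 88.4533 46.7055 -83.3815
blue 0.0054 400 [ 0.5929 -0.3147] 106.8561 65.6174 -83.8191
yellow 0.0454 1040 [ 0.4117 -0.2858] 108.7036 53.8683 -88.5254
yellow 0.0052 422 [ 0.4087 -0.2845] 133.7379 77.98 -88.6517
green 0.0461 666 [0.6005 0.3032] 130.0369 56.4758 85.0371
green 0.0061 195 [0.6005 0.3037] 149.529 76.2534 84.9369
top
red 0.0433 104 [0.4118 0.3333] 44.1257 22.0842 3.1247
red 0.0036 28 [0.4145 0.3442] 59.6519 22.7893 3.16
blue 0.0442 515 [ 0.5912 -0.3133] 86.8881 49.0891 -82.9981
blue 0.0045 184 [ 0.5919 -0.3172] 102.763 62.7088 -84.0307
yellow 0.0443 774 [ 0.4111 -0.2856] 109.2475 52.3719 -88.9547
yellow 0.0043 311 [ 0.4109 -0.2899] 126.9693 68.3101 -88.9693
green 0.0436 632 [0.5987 0.2997] 128.2751 58.4442 85.2279
green 0.0038 150 [0.5997 0.3   ] 144.2088 72.9433 84.7374
t 38.85 p [0.5825 0.1128 0.2142] F [ 0.5  0.6 -0.4] w 0.0854 q6 0.16
shift/60 before-turn axes [-1.431 -1.206  1.992] after-turn axes [-1.431 -1.206  1.992] tilt 0.04
[ 7.15936443e-01 -7.70977001e-02  4.05517940e-04] [0.55335106 0.07642699 0.63932468]
```

View pics/s18.png

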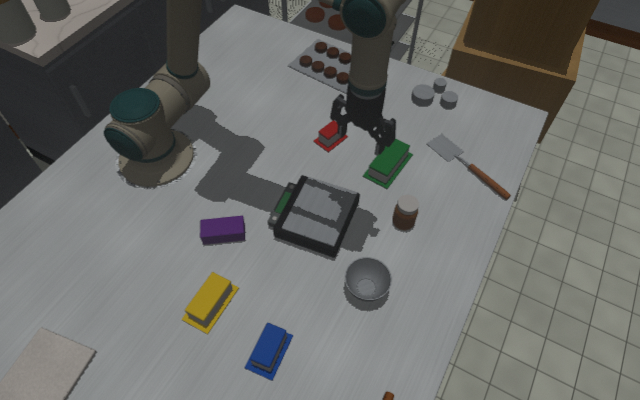

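View pics/t18.png

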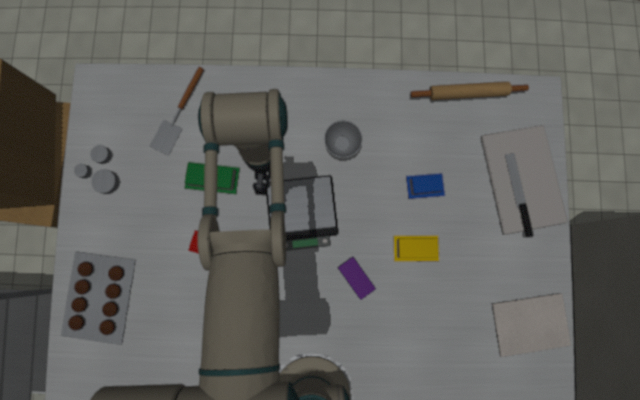

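Scene and top disagree slightly on blue and yellow along y: about 1 mm off centre in scene, 4 mm in top. I'll use the wrist camera to settle it.

Emit:
{"name": "carry_out", "arguments": {"deltas": [-0.5,-0.1,0.8,0,0,0,1,-0.5,-0.1,0.8,0,0,0,1,0,-0.1,0.8,0,0,0,1,0,-0.1,0.8,0,0,0,1,0,-0.1,0.8,0,0,0,1,0,-0.1,0.8,0,0,0,1,0,-0.1,0.5,0,0,0,1,0,0,0,0,0,0,1,0,0,0,0,0,0,1,0,0,0,0,0,0,1]}}

```text
clock: 40.1
position: [0.5131, -0.2, 0.2743]
ee_rot: [0.478, 0.521, 0.478, -0.521]
contact_force: [-0.1, -0.3, 0.8]
width: 0.0852
```

```bash
python3 -c "
from h import *
im=snap('wrist','w19'); it=snap('top','t19')
for c,p in(('blue',(.592,-.315)),('yellow',(.411,-.287))): tubmat(im,c,p)
print('top');tubmat(it,'red',(.41,.31));tubmat(it,'green',(.6,.303))
W=cloud(it); print(W[142,343],W[133,264])
go([.5,0,.3])
"
```

```text
blue 0.0454 1693 [ 0.5915 -0.3108] 87.1152 47.8354 -82.8561
blue 0.0055 667 [ 0.5919 -0.3146] 106.4494 66.1453 -83.9079
yellow 0.0455 2452 [ 0.4121 -0.2837] 109.8691 54.0293 -88.2993
yellow 0.0056 777 [ 0.4122 -0.2871] 129.4609 72.4663 -87.6648
top
red 0.0436 362 [0.4076 0.3076] 64.5473 42.221 75.723
red 0.0037 201 [0.4083 0.3086] 81.5953 58.0716 75.0875
green 0.0437 925 [0.599  0.2994] 127.7592 59.4223 84.9825
green 0.0034 185 [0.5998 0.3001] 144.2601 72.9693 84.7374
[ 0.71489395 -0.07686769  0.00425354] [0.71421274 0.14557457 0.08005652]
t 40.20 p [ 0.5129 -0.2003  0.2744] F [ 0.5 -0.1 -0.5] w 0.0852 q6 -0.41
shift/60 before-turn axes [-0.427 -0.503 -3.307] after-turn axes [-0.427 -0.503 -3.307] tilt 0.02
```

View pics/w19.png

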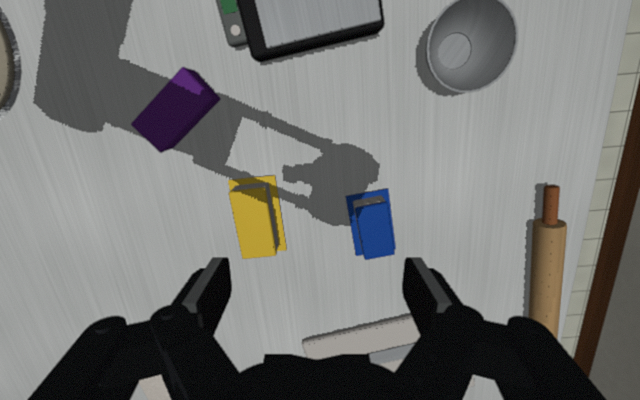

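The wrist view shows blue (372,222) and yellow (258,217) upright and fully on their mats. They sit about 3–4 mm off centre lengthwise, with roughly 10 mm of mat on each side. Regrasping them isn't worth the risk. The bowl and jar haven't moved and nothing is touching the arm, so I'm handing in.

```bash
python3 -c "
from h import *
print(job.sign_off())"
```

```text
the job is handed in; nothing more can be done
None
```

All four tubs are off the scale, taken red, blue, yellow, green from the top down. Each stands upright, lid up, on the mat of its own colour. I handed the job in at about 40 s, with the arm clear of everything.

**Last checks:**

| Tub | Off mat centre | Yaw error |
|---|---|---|
| Red | within 2 mm | within 1° |
| Green | within 2 mm | within 1° |
| Blue | about 1 mm (scene), 4 mm (top, wrist) | about 0.5–1° |
| Yellow | about 1–4 mm, depending on the camera | within 1° |

- **Lids:** all four were about 45 mm above the table, which fits a 40 mm tub on a 5 mm mat.
- **Bystanders:** the bowl and jar are still where they were, to within measurement. I never reached for the purple look-alike, and it looks unmoved in the last pictures.

**What disagreed:**
- **Reported TCP height:** it read about 40 mm lower than where the cameras saw the fingertips. I went by the cameras, and the tubs touched down at the heights that predicted.
- **Blue and yellow centring:** the cameras differ along y, so these two may sit up to 4 mm off centre. I left them because they were fully on their mats, and regrasping them after green could have confused the order.

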